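# Scoop walnuts into the pan, stir the nut mix and tidy the tools

## Robot

A 6-joint arm with a two-finger parallel gripper is mounted at the origin on the work surface. World frame = base frame: x ahead of the robot, y to its left, z up, the work surface at z = 0. Lengths are in m, angles in degrees, forces in N, time in s.
With the tool pointing down it reaches from about 0.3 to 0.75 m from the base axis. Payload 8.5 kg.
Tool frame: the origin (TCP) lies on the centre line of the jaws, within the pads' length; the fingertips stand 17 mm ahead of it and the grasp point (between the pads) lies 2 mm behind it; z points along the fingers, y is the line along which they close (so a half turn about z gives the same grasp; the last joint's range is limited). The gripper opens to 85 mm and grips with 20 to 120 N. Pads are 22 mm wide; open, the fingers measure 114 mm over their backs; the gripper's body (76 mm by 85 mm) begins 54 mm behind the grasp point. The pads swing forward as they close: fully open they stand 13 mm farther back than shut.
Start: joints at [-12.336, 21.807, 74.336, -0, 83.858, -12.336], TCP at [0.55, 0, 0.248] pointing down, gripper open.
Joint ranges: [-178.18, 178.18], [-50.72, 133.34], [12.68, 142.11], [-81.47, 261.47], [9.98, 163.14], [-165.26, 165.26]. Speed limits (degrees/s): [136.94, 136.94, 180, 180, 180, 180].

## Interface

Orientations are given as a 3x3 rotation matrix whose columns are the frame's x, y, z axes.
In Python, from rig import env gives the robot as it stands.
- The arm moves only by the shell command python3 -m handwheel 'ROWS' [OPENING] [FORCE]. ROWS is JSON, a list that holds one entry, the list of rows, each a list of 4 numbers: the shift along the tool's x, y, z in m, then the turn about the tool's z in rad. In form: [[[x, y, z, roll], ...]]. A call has 1 to 5 rows; each row shifts and turns the commanded pose from where the row before left it, along the tool's axes as they then stand; what a row does not reach is not made up. A row lasts 1/12 s, in which the tool goes at most 41.7 mm and 7.16 degrees, less where a joint would pass 70% of its speed; a pose out of reach is approached as far as the arm can. A call is refused whole if a number of a shift passes 0.0417 or a number of a turn 0.125, either way. A call with a gripper value outside its range is refused whole. OPENING is the opening in per cent of the stroke, from 0 (shut) to 100 (fully open), set as the call begins (- or left out, the last holds). The fingers move at their own pace and stop on an object; FORCE is the grip in N (left out, the last holds). Time passes only in rows, so rows that do not move let the fingers close. It gives the time, the measured TCP pose, the force and the opening at its end, in the units of the state.
- env.observe(): the state, without advancing time (a new reading comes with each control period).
- env.get_image(name): name is "scene" or "side" or "wrist"; returns (picture, depth): 480x640x3 uint8, red, green, blue; 480x640 float32, m along the optical axis (not along the pixel's ray), 0 where there is no reading.
- env.camera_params(name): a dict with "K" (3x3 intrinsics, pixels), "rvec" (rotation vector, rad) and "tvec" (3), from world to camera coordinates, as OpenCV has them. Camera axes: x right, y down, z forward; pixel columns grow to the right and rows downward; lengths in m; the calibration is good to about 2 mm. A picture is of the moment at which its call begins: read the wrist's pose just before it. camera_params takes no time and is no camera call; for the wrist camera it gives the pose at the moment of the call.
- env.close_job(): hands the job in, once; it reports no verdict.
The state is a dict: "time_s": time; "q": joint angles; "qvel": joint speeds; "joint_efforts": joint torques, N m; "position": TCP position; "tool_rot": TCP orientation; "ft_force": force on the tool from outside, world axes, zero at the start; "wrist_torque": the same for the moment, N m; "grip_width": finger opening in m.
Only numpy, scipy, OpenCV 4.12 (cv2) and the standard library are available. Lean on these libraries where they do the work, as an engineer would, in place of code of your own. Each camera call takes 0.05 s, during which the arm holds its last target. There are 200 camera calls.

## Task

Make up the nut mix: using the scoop, empty every walnut out of the storage bin into the pan with the pecans (as many scoopfuls as it takes), then use the wooden spoon, its tip down near the pan's floor, to stir the nuts in at least three full wide circles about the middle of the pan (tip about 35 mm out from the middle). Touch no nut with the gripper's fingers, leave the jar and the can alone, and finish with all the nuts in the pan and the scoop and the spoon lying flat on the wooden board.

Things in the scene. Friction and masses are not known exactly. Their poses are not given: they have to be found in the camera images.
- board: fixed wooden board, 300 x 300 mm, 12 mm thick, on which the scoop and the spoon lie; origin at the centre of its underside, on the table; x and y along its edges
- bin: fixed grey storage bin, open on top, holding the walnuts: 172 mm wide (its y), walls 6 mm thick, 72 mm high, but 50 mm at the -x end (towards the robot). Along its x it reaches from -145 to +164 mm; inner floor 258 x 160 mm (x = -139 to 119), see bin_low. The +x end wall leans outward 30 degrees. Origin on the table, mid-width
- bin_low (a point): point on the bin's inner floor at the foot of its leaning +x end wall, mid-width (119 mm along +x from the bin's origin, 8 mm up); axes as the bin. The floor slopes: it rises 6 degrees from here to 35 mm above the table at the -x end, so the nuts gather against the +x wall (away from the robot)
- pan: fixed round steel pan, outer radius 116 mm at the foot, 120 mm at the rim, wall 4 mm, 55 mm high, floor 5 mm thick; two small loop handles (its +y and -y) below the rim reach 138 mm from the centre and are look only. Origin at the centre of its underside; x points roughly away from the robot (within 0.4 rad)
- pan_in (a point): centre of the pan's inner floor, 5 mm above the pan's origin; same axes as the pan
- scoop: loose flat aluminium feed scoop, black handle above it, 135 mm long, 180 g. Origin mid-underside (z = 0), x forward. Blade floor 2.5 mm thick, x = -55 to 55 mm, 84 mm wide (78 inside); back wall at x = -55 mm, 50 mm high; side walls 34 mm high to x = 25 mm, 22 mm on to x = 35 mm; front lip open. Holds 4 to 6 walnuts; tip the lip down 30 degrees and they roll out
- scoop_grip (a point): where to grip the scoop's handle: x = -15, z = 100 mm in the scoop's frame, same axes. The handle, 22 mm wide and 30 mm tall, runs level over the blade from x = -80 to x = 35 mm, at z = 85 to 115 mm, carried by a post at the back wall. The lip is 70 mm ahead of this point and 100 mm below
- spoon: loose wooden spoon, 230 mm long, about 90 g, lying flat. In its frame (z = 0 its underside, x towards the head): square handle 22 x 22 mm, axis at z = 11 mm, from x = -115 to 60 mm; flat head 12 mm thick and 44 mm wide from x = 53 to 115 mm
- spoon_grip (a point): middle of the spoon: on the handle's axis, x = 0, z = 11 mm in the spoon's frame, same axes
- spoon_tip (a point): tip of the spoon's head: x = 115 mm, z = 6 mm in the spoon's frame
- jar: bystander: amber glass jar with a lid, 80 mm across, 120 mm high, loose; origin at the centre of its underside
- can: bystander: food can, 74 mm across, 110 mm high, loose; origin at the centre of its underside
- walnut0: a walnut in its shell, light brown, almost a ball of 32 to 36 mm, 16 g, rolls easily, in the bin at the start; 5 to 8 of the walnuts are present. Origin at its centre
- walnut1: a walnut in its shell, light brown, almost a ball of 32 to 36 mm, 16 g, rolls easily, in the bin at the start; 5 to 8 of the walnuts are present. Origin at its centre
- walnut2: a walnut in its shell, light brown, almost a ball of 32 to 36 mm, 16 g, rolls easily, in the bin at the start; 5 to 8 of the walnuts are present. Origin at its centre
- walnut3: a walnut in its shell, light brown, almost a ball of 32 to 36 mm, 16 g, rolls easily, in the bin at the start; 5 to 8 of the walnuts are present. Origin at its centre
- walnut4: a walnut in its shell, light brown, almost a ball of 32 to 36 mm, 16 g, rolls easily, in the bin at the start; 5 to 8 of the walnuts are present. Origin at its centre
- walnut5: a walnut in its shell, light brown, almost a ball of 32 to 36 mm, 16 g, rolls easily, in the bin at the start; 5 to 8 of the walnuts are present. Origin at its centre
- walnut6: a walnut in its shell, light brown, almost a ball of 32 to 36 mm, 16 g, rolls easily, in the bin at the start; 5 to 8 of the walnuts are present. Origin at its centre
- walnut7: a walnut in its shell, light brown, almost a ball of 32 to 36 mm, 16 g, rolls easily, in the bin at the start; 5 to 8 of the walnuts are present. Origin at its centre
- pecan0: a pecan in its shell, dark brown, 47 mm long and 23 mm thick, in the pan from the start. Origin at its centre
- pecan1: a pecan in its shell, dark brown, 47 mm long and 23 mm thick, in the pan from the start. Origin at its centre
- pecan2: a pecan in its shell, dark brown, 47 mm long and 23 mm thick, in the pan from the start. Origin at its centre
Things that resemble listed ones, but are neither listed nor needed, are in the scene too. What is shaped like the walnut3 but turquoise is not meant. What is shaped like the pecan2 but turquoise is not meant.

How it is judged:
By the outcome, as a careful person would: the job done as asked, in the order asked, and still so for the second after the job is handed in, with the robot touching nothing.
Of walnut0, walnut1, walnut2, walnut3, walnut4, walnut5, walnut6, walnut7 only 5 to 8 are there at a start; the rules pass over those that are not, and their reading is None.
At some moment in a run one of scoop, spoon may be knocked a few centimetres aside while the robot is not near it.
It also fails if it takes over 210 s, if anything falls off the work surface, if the arm or the gripper's body presses on something with over 40 N, if the wrist force passes 120 N, or if a joint passes its speed limit or range.

## Working session

There is one attempt and no reset: what is moved stays moved. The work goes in short steps, Python scripts to look and compute and a shell command to move; the robot and the scene stay as the last step left them, time stands still between calls to the robot, and variables do not carry over. Pictures are saved under pics/ and viewed, on a budget of 14 in all, crops included, one or two more only if the job needs it, and the job is handed in when it is done.

```bash
ls; mkdir -p pics
cat > h.py <<'E'
from rig import env
import numpy as np, cv2
np.set_printoptions(precision=4,suppress=True)
def cam(name):
    p=env.camera_params(name); im,d=env.get_image(name)
    R,_=cv2.Rodrigues(np.array(p["rvec"],float)); return im,d,np.array(p["K"]),R,np.array(p["tvec"],float).ravel()
def cloud(c):
    im,d,K,R,t=c; v,u=np.mgrid[:480,:640]
    P=np.stack([(u-K[0,2])/K[0,0]*d,(v-K[1,2])/K[1,1]*d,d],-1)
    W=(P-t)@R; W[d<=0]=np.nan; return W
def px(c,X):
    im,d,K,R,t=c; q=K@(R@np.asarray(X,float)+t); return q[:2]/q[2]
def save(im,fn): cv2.imwrite("pics/"+fn,im[...,::-1])
E
python3 - <<'E'
from h import *
s=env.observe(); print(s)
a=cam("scene"); b=cam("side"); w=cam("wrist")
for n,c in zip(("scene","side","wrist"),(a,b,w)): np.savez(f"c0_{n}.npz",*c)
save(a[0],"s0.png"); save(b[0],"d0.png"); save(w[0],"w0.png")
for c in (a,b,w): print(-c[3].T@c[4], c[3][2])
E
```

```text
pics
{'time_s': 0.0, 'q': array([-12.3361,  21.8434,  74.3847,  -0.0004,  83.8577, -12.3376]), 'qvel': array([-0.0595,  0.0505,  0.0161,  0.0428,  0.059 , -0.0706]), 'joint_efforts': array([ -0.001 , -44.8467, -23.1286,  -0.0003,   0.0047,   0.    ]), 'position': array([0.5497, 0.0001, 0.2477]), 'tool_rot': array([[-0.    ,  1.    , -0.0015],
       [ 1.    ,  0.    ,  0.0003],
       [ 0.0003, -0.0015, -1.    ]]), 'ft_force': array([-0.0662, -0.6057, -0.3664]), 'wrist_torque': array([-0.0131,  0.0092,  0.0299]), 'grip_width': 0.08559040792245548}
[ 1.0896 -0.2065  0.9167] [-0.4687  0.2116 -0.8576]
[0.5087 0.5611 0.7895] [ 0.1189 -0.622  -0.7739]
[0.5506 0.0789 0.3737] [-0.0012 -0.3089 -0.9511]
```

View pics/s0.png

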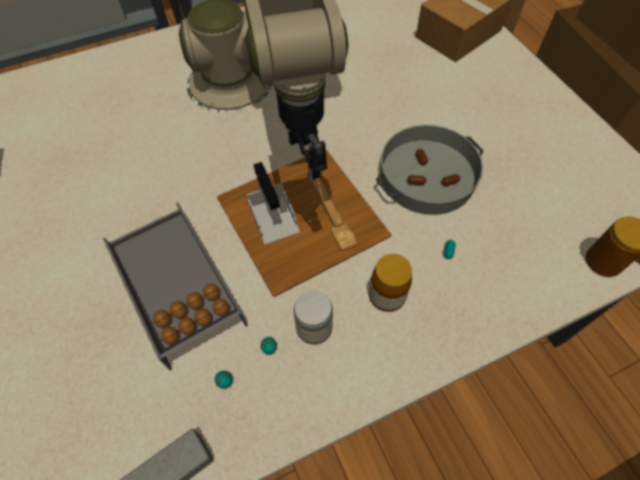

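The picture shows the robot at the top and the board in the middle. The scoop is at about (272,210) and the spoon at (337,220). The bin, with 8 walnuts in two rows, is at (175,285). The pan with 3 pecans is at (430,170). The jar (390,282) and the can (313,315) stand in front. The turquoise items at (223,380), (269,345) and (450,249) are decoys. The far amber jar (615,245) and the grey block at (165,465) are not needed.

Next I merge the clouds into a top-down map.

```bash
cat >> h.py <<'E'
def topmap(cs,x0=0.25,x1=0.85,y0=-0.45,y1=0.45,r=0.0012):
    H=np.full((int((x1-x0)/r),int((y1-y0)/r)),np.nan); C=np.zeros(H.shape+(3,),np.uint8)
    for c in cs:
        W=cloud(c).reshape(-1,3); col=c[0].reshape(-1,3)
        ok=np.isfinite(W[:,0])&(W[:,2]<0.2)&(W[:,2]>-0.01)&(W[:,0]>x0)&(W[:,0]<x1)&(W[:,1]>y0)&(W[:,1]<y1)
        W,col=W[ok],col[ok]; o=np.argsort(W[:,2]); W,col=W[o],col[o]
        i=((x1-W[:,0])/r).astype(int).clip(0,H.shape[0]-1); j=((y1-W[:,1])/r).astype(int).clip(0,H.shape[1]-1)
        up=~(H[i,j]>W[:,2]); H[i[up],j[up]]=W[up,2]; C[i[up],j[up]]=col[up]
    return H,C
E
python3 - <<'E'
from h import *
cs=[[z[k] for k in z.files] for z in (np.load(f"c0_{n}.npz") for n in ("scene","side","wrist"))]
H,C=topmap(cs)
# grid ticks
for y in np.arange(-.4,.41,.1): cv2.line(C,(int((.45-y)/.0012),0),(int((.45-y)/.0012),499),(255,0,255) if abs(y)<.01 else (255,255,0),1)
for x in np.arange(.3,.81,.1): cv2.line(C,(0,int((.85-x)/.0012)),(749,int((.85-x)/.0012)),(255,255,0),1)
save(C,"top0.png")
for c in cs: 
    W=cloud(c); z=W[...,2]; print(np.nanpercentile(z,[5,50,95]))
E
```

```text
[-0.7497  0.0015  0.1256]
[-0.6689 -0.0003  0.5328]
[-0.0006  0.0119  0.3128]
```

View pics/top0.png

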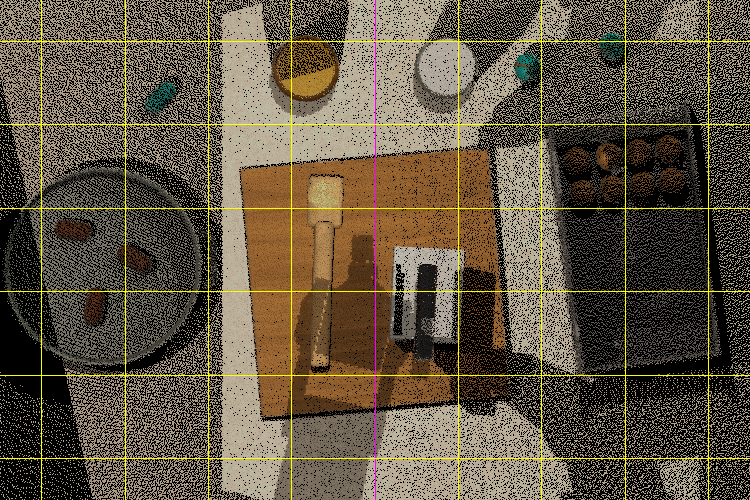

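The map shows the bin at right (yaw about 8°), the pan centred near pixel (103,268), the spoon at (322,270) pointing away from the robot, and the scoop at (428,300) with its lip away from the robot. I'll fit precise poses now.

```bash
cat > fit.py <<'E'
from h import *
from scipy.optimize import least_squares
def pts(cs,lo,hi,box):
    W=np.concatenate([cloud(c).reshape(-1,3) for c in cs]); x0,x1,y0,y1=box
    return W[(W[:,2]>lo)&(W[:,2]<hi)&(W[:,0]>x0)&(W[:,0]<x1)&(W[:,1]>y0)&(W[:,1]<y1)]
def rect(P):
    (c,s,a)=cv2.minAreaRect(P[:,:2].astype(np.float32)*1000); 
    if s[0]<s[1]: a+=90; s=s[::-1]
    a=(a+90)%180-90; return np.array(c)/1000,np.array(s),a
E
python3 - <<'E'
from fit import *
cs=[[z[k] for k in z.files] for z in (np.load(f"c0_{n}.npz") for n in ("scene","side","wrist"))]
for nm,c in zip("abc",cs):
  P=pts([c],.051,.060,(.38,.68,.19,.46))
  if len(P)>50:
    f=least_squares(lambda p:np.hypot(P[:,0]-p[0],P[:,1]-p[1])-p[2],[.528,.326,.118],loss="soft_l1",f_scale=.002); print("pan",nm,f.x,len(P))
P=pts(cs[:1],.062,.080,(.36,.74,-.45,-.19)); print("bin walls",rect(P),len(P))
P=pts(cs[1:2],.062,.080,(.36,.74,-.45,-.19)); print("bin walls side",rect(P) if len(P) else 0,len(P))
for i,c in enumerate(cs):
  P=pts([c],.112,.135,(.38,.60,-.13,.0)); 
  if len(P)>20: print("scoop handle top",i,rect(P),len(P),np.median(P[:,2]))
  P=pts([c],.028,.05,(.38,.66,.02,.12))
  if len(P)>20: print("spoon handle",i,rect(P),len(P),np.median(P[:,2]))
  P=pts([c],.02,.05,(.38,.68,.02,.12))
  if len(P)>20: print("spoon all",i,rect(P),len(P))
P=pts(cs[:1],.009,.015,(.34,.72,-.18,.18)); print("board",rect(P),len(P))
# walnuts
P=pts(cs[:1],.0,.12,(.56,.74,-.42,-.2))
im,d,K,R,t=cs[0]; hsv=cv2.cvtColor(im,cv2.COLOR_RGB2HSV); W=cloud(cs[0])
m=(hsv[...,1]>120)&(hsv[...,0]<20)&(W[...,1]<-.2)&(W[...,1]>-.43)&(W[...,0]>.55)&(W[...,0]<.74)
Q=W[m]; print(len(Q), Q.min(0),Q.max(0))
E
```

```text
pan a [0.5292 0.3267 0.117 ] 693
pan b [0.531  0.3272 0.117 ] 939
bin walls (array([ 0.5648, -0.3112]), array([309.7224, 172.3808]), 7.393337249755859) 1300
bin walls side (array([ 0.5671, -0.3112]), array([308.6547, 176.4693]), 7.642223358154297) 899
scoop handle top 0 (array([ 0.4731, -0.0612]), array([117.2497,  22.3748]), -2.675140380859375) 513 0.12786378070278964
spoon handle 0 (array([0.5207, 0.0606]), array([223.9014,  33.5693]), 0.44355666637420654) 524 0.034779632194220894
spoon all 0 (array([0.523 , 0.0638]), array([228.0939,  42.7653]), -2.0643081665039062) 980
scoop handle top 1 (array([ 0.4746, -0.0604]), array([114.5639,  24.986 ]), -2.550262451171875) 689 0.12524813700728646
spoon handle 1 (array([0.4965, 0.0647]), array([174.3962,  24.0403]), -1.9429702758789062) 838 0.03281113434927167
spoon all 1 (array([0.5241, 0.0595]), array([228.7911,  42.6159]), 0.8006849884986877) 1489
scoop handle top 2 (array([ 0.4751, -0.0612]), array([114.3362,  22.4478]), -2.6681442260742188) 4282 0.1265371881351733
spoon handle 2 (array([0.4971, 0.0635]), array([174.0341,  22.0881]), -1.9838485717773438) 4714 0.03387449016748961
spoon all 2 (array([0.5246, 0.0605]), array([228.4814,  42.7521]), -0.5422439575195312) 7489
board (array([0.5076, 0.0003]), array([302.956 , 300.8159]), 5.050767421722412) 8887
1746 [ 0.6056 -0.3707  0.0094] [ 0.6878 -0.2278  0.0516]
```

```bash
python3 -m handwheel '[[[-0.0314,-0.0202,0,0],[-0.0313,-0.0202,0,0],[0,0,0,0.124],[0,0,0,0.124],[0,0,0,0.124]]]' 100 60
python3 -m handwheel '[[[0,0,0,0.124],[0,0,0,0.124],[0,0,0,0.124],[0,0,0,0.124],[0,0,0,0.124]]]' >/dev/null
python3 -m handwheel '[[[0,0,0,0.125],[0,0,0,0.125],[0,0,0,0.125],[0,0,0,0.125],[0,0,0,0.125]]]' >/dev/null
python3 -m handwheel '[[[0,0,0,0],[0,0,0,0]]]'
```

```text
time_s: 0.57
position: [0.5092, -0.0633, 0.2482]
tool_rot: [[0.37, 0.929, -0.0], [0.929, -0.37, 0.0], [-0.0, -0.0, -1.0]]
ft_force: [-0.3, 0.6, 1.3]
grip_width: 0.0855
time_s: 1.57
position: [0.5095, -0.0626, 0.2482]
tool_rot: [[0.999, -0.042, -0.0], [-0.042, -0.999, 0.0], [-0.0, -0.0, -1.0]]
ft_force: [-0.5, 0.0, 0.3]
grip_width: 0.0852
```

```bash
python3 -m handwheel '[[[0,0,0.035,0],[0,0,0.035,0],[0,0,0.035,0],[0,0,0.02,0],[0,0,0.013,0]]]' >/dev/null
python3 -m handwheel '[[[0,0,0,0],[0,0,0,0],[0,0,0,0],[0,0,0,0],[0,0,0,0]]]' 0 20 
python3 -m handwheel '[[[0,0,0,0],[0,0,0,0]]]'
python3 -m handwheel '[[[0,0,-0.01,0],[0,0,-0.02,0],[0,0,-0.02,0],[0,0,-0.02,0],[0,0,0,0]]]'
python3 - <<'E'
from h import *
c=cam("side"); save(c[0],"d1.png"); W=cloud(c)
# points on scoop metal: project into scoop frame using TCP
s=env.observe(); p=s["position"];R=s["tool_rot"]
L=(W.reshape(-1,3)-p)@R; 
m=(abs(L[:,1])<.05)&(L[:,0]>-.11)&(L[:,0]<.05)&(L[:,2]>.015)&(L[:,2]<.13)
for x in np.arange(-.1,.05,.015):
    k=m&(abs(L[:,0]-x)<.004); 
    if k.sum()>5: print(round(x,3),k.sum(),L[k,2].min().round(4),L[k,2].max().round(4))
E
```

```text
time_s: 2.4
position: [0.51, -0.0628, 0.1113]
tool_rot: [[0.999, -0.045, 0.002], [-0.045, -0.999, -0.001], [0.002, 0.001, -1.0]]
ft_force: [0.1, 0.5, -0.7]
grip_width: 0.0254
time_s: 2.57
position: [0.5099, -0.0629, 0.1112]
tool_rot: [[0.999, -0.046, 0.002], [-0.046, -0.999, -0.001], [0.002, 0.001, -1.0]]
ft_force: [-1.8, -0.9, 7.0]
grip_width: 0.0218
time_s: 2.98
position: [0.5108, -0.0631, 0.1837]
tool_rot: [[0.999, -0.046, 0.006], [-0.046, -0.999, -0.002], [0.006, 0.002, -1.0]]
ft_force: [0.7, -0.5, -1.1]
grip_width: 0.0212
-0.07 103 0.0151 0.094
-0.055 163 0.063 0.0976
-0.04 163 0.0626 0.0979
-0.025 160 0.0627 0.0989
-0.01 155 0.0622 0.0977
0.005 143 0.0162 0.0988
0.02 135 0.0744 0.0988
0.035 117 0.0921 0.0987
```

View pics/d1.png

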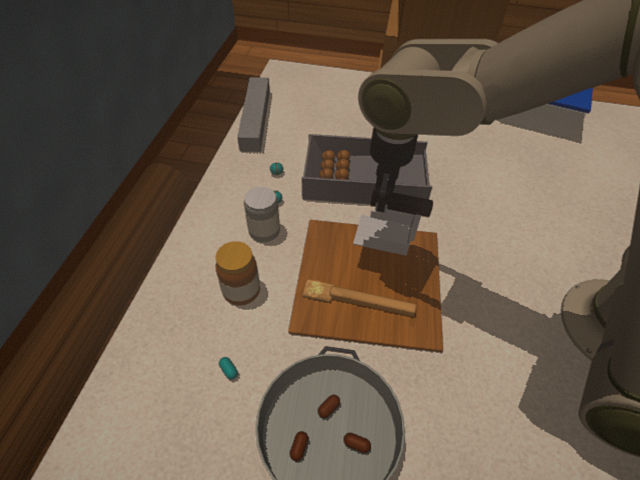

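The scoop is level in the grip (lower edge constant at 98 mm below the TCP) and doesn't pivot at 20 N. The handwheel can't pitch the tool, so I'll test whether a looser grip lets the scoop hang lip-up.

```bash
cat > tilt.py <<'E'
from h import *
import sys
def tilt(cn=("side",)):
    s=env.observe(); p=s["position"];R=s["tool_rot"]; out=[]
    for n in cn:
        c=cam(n); W=cloud(c).reshape(-1,3); L=(W-p)@R
        k=(abs(L[:,1])<.012)&(L[:,0]>-.12)&(L[:,0]<-.03)&(abs(L[:,2])<.06)   # handle behind fingers
        xs=[];zs=[]
        for x in np.arange(-.115,-.03,.004):
            kk=k&(abs(L[:,0]-x)<.002)
            if kk.sum()>2: xs.append(x);zs.append(L[kk,2].min())
        if len(xs)>4:
            f=np.polyfit(xs,zs,1); out.append((n,len(xs),"lip-up deg",round(np.degrees(np.arctan(-f[0])),1),"top at x=-.06",round(np.polyval(f,-.06),4),"rear",round(min(xs),3)))
    print(out,"w",round(s["grip_width"],4),"p",p.round(4),"F",s["ft_force"].round(1),"t",round(s["time_s"],1))
if __name__=="__main__": tilt(("side","scene"))
E
python3 tilt.py
python3 -m handwheel '[[[0,0,0.02,0],[0,0,0.012,0],[0,0,0,0],[0,0,0,0],[0,0,0,0]]]' 24 20 | tail -1; python3 tilt.py
python3 -m handwheel '[[[0,0,0,0],[0,0,0,0],[0,0,0,0]]]' 25 20 | tail -1; python3 tilt.py
python3 -m handwheel '[[[0,0,0,0],[0,0,0,0],[0,0,0,0]]]' 25.4 20 | tail -1; python3 tilt.py
```

```text
[('side', 16, 'lip-up deg', np.float64(-0.9), 'top at x=-.06', np.float64(-0.0169), 'rear', np.float64(-0.091))] w 0.0217 p [ 0.5101 -0.0629  0.1817] F [ 0.1 -0.5 -1.3] t 3.0
grip_width: 0.0212
[('side', 16, 'lip-up deg', np.float64(0.8), 'top at x=-.06', np.float64(-0.0171), 'rear', np.float64(-0.091))] w 0.0212 p [ 0.5097 -0.0628  0.1484] F [ 0.1  0.2 -1.6] t 3.5
grip_width: 0.0216
[('side', 16, 'lip-up deg', np.float64(0.4), 'top at x=-.06', np.float64(-0.0169), 'rear', np.float64(-0.091))] w 0.0216 p [ 0.5096 -0.0627  0.1486] F [ 0.2 -0.1 -0.2] t 3.9
grip_width: 0.022
[('side', 16, 'lip-up deg', np.float64(-0.3), 'top at x=-.06', np.float64(-0.017), 'rear', np.float64(-0.091))] w 0.022 p [ 0.5096 -0.0627  0.1483] F [ 0.4 -0.1 -1.7] t 4.2
```

```bash
python3 -m handwheel '[[[0,0,0,0],[0,0,0,0],[0,0,0,0]]]' 25.7 20 | tail -1; python3 tilt.py
python3 -m handwheel '[[[0,0,0,0],[0,0,0,0],[0,0,0,0]]]' 26 20 | tail -1; python3 tilt.py
```

```text
grip_width: 0.0218
[('side', 16, 'lip-up deg', np.float64(9.3), 'top at x=-.06', np.float64(-0.006), 'rear', np.float64(-0.091))] w 0.0218 p [ 0.5096 -0.0627  0.1483] F [-0.4 -0.6 -2. ] t 4.6
grip_width: 0.0225
[('side', 8, 'lip-up deg', np.float64(0.3), 'top at x=-.06', np.float64(0.0205), 'rear', np.float64(-0.059)), ('scene', 7, 'lip-up deg', np.float64(1.7), 'top at x=-.06', np.float64(0.0185), 'rear', np.float64(-0.055))] w 0.0225 p [ 0.5097 -0.0627  0.1485] F [ 0.1  0.2 -0.9] t 5.0
```

At 25.7 % the scoop swings lip-up (9° and still moving). At 26 % it dropped 37 mm back onto the board. I'll locate it again.

```bash
python3 -m handwheel '[[[-0.04,0,-0.04,0],[-0.04,0,-0.03,0],[0,0,-0.03,0],[0,0,0,0]]]' 60 20 | head -2
python3 - <<'E'
from fit import *
for n in ("scene","side"):
  c=cam(n); P=pts([c],.110,.135,(.38,.66,-.15,.03))
  if len(P): print(n,rect(P),len(P),np.percentile(P[:,2],[50,90]))
  if n=="side": save(c[0][180:360,250:520],"d2.png")
E
```

```text
time_s: 5.38
position: [0.4473, -0.0602, 0.2376]
scene (array([ 0.5058, -0.0622]), array([115.5592,  22.4648]), -2.5286788940429688) 544 [0.1278 0.1298]
side (array([ 0.5074, -0.0617]), array([115.0129,  24.7279]), -3.6636581420898438) 718 [0.1251 0.1274]
```

```bash
cat > nuts.py <<'E'
from fit import *
B0=np.array([.5566,-.3122]); yb=np.radians(7.5)
def loc(P): d=P[...,:2]-B0; return np.stack([d[...,0]*np.cos(yb)+d[...,1]*np.sin(yb),-d[...,0]*np.sin(yb)+d[...,1]*np.cos(yb),P[...,2]],-1)
def find(c):
    im=c[0]; W=cloud(c); hsv=cv2.cvtColor(im,cv2.COLOR_RGB2HSV); L=loc(W)
    L=np.nan_to_num(L,nan=9.)
    fl=.008+(.119-L[...,0])*.105
    m=(hsv[...,1]>110)&(hsv[...,0]<20)&(L[...,0]>-.139)&(L[...,0]<.16)&(abs(L[...,1])<.085)&(L[...,2]>fl+.02)
    n,lab=cv2.connectedComponents(m.astype(np.uint8))
    return m,lab,n,L
def show(c):
    m,lab,n,L=find(c); P=L[m]; out=[]
    # greedy peaks: fit spheres R17 by candidate voting
    from scipy.cluster.vq import kmeans2
    return P
def balls(cs,R=.017):
    P=np.concatenate([show(c) for c in cs]); res=[]
    if len(P)<15: return res
    g=np.mgrid[-.13:.15:.004,-.08:.08:.004].reshape(2,-1).T
    left=P
    while len(left)>25 and len(res)<10:
        # for each candidate centre (x,y) with z free: count points on sphere surface
        best=(0,None)
        for x,y in g:
            d2=(left[:,0]-x)**2+(left[:,1]-y)**2; k=d2<(.8*R)**2
            if k.sum()<15: continue
            zc=np.median(left[k,2]-np.sqrt(R*R-d2[k])); s=(abs(left[k,2]-np.sqrt(R*R-d2[k])-zc)<.002).sum()
            if s>best[0]: best=(s,(x,y,zc))
        if best[0]<15: break
        f=least_squares(lambda q:np.linalg.norm(left[np.linalg.norm(left-best[1],axis=1)<.021]-q,axis=1)-R,best[1],loss="soft_l1",f_scale=.001).x
        res.append((f*1000).round(0)); left=left[np.linalg.norm(left-f,axis=1)>.0215]
    return res
E
python3 - <<'E'
from nuts import *
cs=[[z[k] for k in z.files] for z in (np.load(f"c0_{n}.npz") for n in ("scene","side"))]
for b in sorted(balls(cs),key=lambda b:-b[1]): print(b)
print(env.observe()["position"])
E
```

```text
[106.  56.  27.]
[67. 54. 31.]
[106.  17.  27.]
[67. 17. 31.]
[106. -18.  26.]
[ 67. -18.  31.]
[ 67. -54.  31.]
[106. -55.  27.]
[ 0.4472 -0.06    0.2337]
```

```bash
python3 -m handwheel '[[[0.033,0,0,0],[0.032,0,0,0],[0.032,-0.001,0,0],[0,0,0.03,0],[0,0,0.03,0]]]' 100 20 >/dev/null
python3 -m handwheel '[[[0,0,0.03,0],[0,0,0.02,0],[0,0,0.014,0],[0,0,0,0]]]' | sed -n 2p
python3 -m handwheel '[[[0,0,0,0],[0,0,0,0],[0,0,0,0],[0,0,0,0],[0,0,0,0]]]' 0 20 >/dev/null
python3 -m handwheel '[[[0,0,0,0],[0,0,0,0]]]' 0 60
python3 tilt.py
```

```text
position: [0.5423, -0.0627, 0.1046]
time_s: 6.82
position: [0.544, -0.0634, 0.1094]
tool_rot: [[0.999, -0.046, 0.001], [-0.046, -0.999, -0.0], [0.001, 0.0, -1.0]]
ft_force: [-1.9, -0.1, 4.4]
grip_width: 0.0212
[('side', 17, 'lip-up deg', np.float64(-0.0), 'top at x=-.06', np.float64(-0.019), 'rear', np.float64(-0.095))] w 0.0212 p [ 0.544  -0.0634  0.1094] F [-1.9 -0.1  4.4] t 6.8
```

```bash
python3 -m handwheel '[[[0,0,-0.03,0],[0,0,-0.035,0],[0,0,-0.03,0],[0.003,0.035,0,0],[0.003,0.035,0,0]]]' >/dev/null
python3 -m handwheel '[[[0.004,0.036,0,0],[0.004,0.036,0,0],[0.004,0.036,0,0],[0.004,0.035,0,0],[0,0,0,-0.088]]]' >/dev/null
python3 -m handwheel '[[[0,0,0,-0.088],[0,0,0,0],[0,0,0,0]]]'
python3 - <<'E'
from nuts import *
s=env.observe(); print(loc(s["position"])*1000, np.degrees(np.arctan2(s["tool_rot"][1,0],s["tool_rot"][0,0])))
E
python3 tilt.py
```

```text
time_s: 8.0
position: [0.5558, -0.2769, 0.2033]
tool_rot: [[0.992, 0.127, -0.001], [0.127, -0.992, 0.001], [-0.001, -0.001, -1.0]]
ft_force: [-0.7, 0.1, -1.3]
grip_width: 0.0211
[  3.7886  35.1006 203.3409] 7.291898239239485
[('side', 17, 'lip-up deg', np.float64(1.0), 'top at x=-.06', np.float64(-0.0184), 'rear', np.float64(-0.095))] w 0.0211 p [ 0.5558 -0.2769  0.2033] F [-0.7  0.1 -1.3] t 8.0
```

```bash
python3 -m handwheel '[[[0,-0.001,0.03,0],[0,0,0.03,0],[0,0,0.012,0],[0,0,0.004,0],[0,0,0.004,0]]]' 0 20
python3 -m handwheel '[[[0,0,0.003,0],[0,0,0.003,0],[0,0,0.001,0],[0,0,0,0]]]' 0 20
python3 tilt.py
```

```text
time_s: 8.52
position: [0.5562, -0.2758, 0.1241]
tool_rot: [[0.992, 0.129, 0.001], [0.129, -0.992, 0.0], [0.001, -0.0, -1.0]]
ft_force: [2.7, 3.9, 14.0]
grip_width: 0.0215
time_s: 8.85
position: [0.5584, -0.2767, 0.1212]
tool_rot: [[0.992, 0.129, 0.009], [0.129, -0.992, -0.005], [0.008, 0.006, -1.0]]
ft_force: [5.1, 1.8, 14.1]
grip_width: 0.0214
[('side', 16, 'lip-up deg', np.float64(-3.4), 'top at x=-.06', np.float64(-0.0224), 'rear', np.float64(-0.091))] w 0.0214 p [ 0.5584 -0.2767  0.1212] F [ 5.1  1.8 14.1] t 8.8
```

```bash
python3 -m handwheel '[[[0,0,0.001,0],[0,0,0.001,0],[0,0,0,0]]]' 25.6 20
python3 tilt.py
python3 -m handwheel '[[[0,0,0,0],[0,0,0,0],[0,0,0,0]]]' 0 20|tail -2
python3 tilt.py
```

```text
time_s: 9.2
position: [0.557, -0.2765, 0.1171]
tool_rot: [[0.992, 0.129, 0.004], [0.129, -0.992, -0.003], [0.004, 0.003, -1.0]]
ft_force: [1.8, 0.8, 8.8]
grip_width: 0.0222
[('side', 16, 'lip-up deg', np.float64(-5.7), 'top at x=-.06', np.float64(-0.0263), 'rear', np.float64(-0.091))] w 0.0222 p [ 0.557  -0.2765  0.1171] F [1.8 0.8 8.8] t 9.2
ft_force: [0.8, 0.8, 8.9]
grip_width: 0.0216
[('side', 16, 'lip-up deg', np.float64(-5.2), 'top at x=-.06', np.float64(-0.0263), 'rear', np.float64(-0.091))] w 0.0216 p [ 0.557  -0.2765  0.1171] F [0.8 0.8 8.9] t 9.6
```

```bash
python3 -m handwheel '[[[0.008,0,0.0008,0],[0.008,0,0.0008,0],[0.008,0,0.0008,0],[0.008,0,0.0008,0],[0.008,0,0.0008,0]]]' 0 30 |sed -n '2p;4p'
python3 -m handwheel '[[[0.008,0,0.0008,0],[0.008,0,0.0008,0],[0.008,0,0.0008,0],[0.008,0,0.0008,0],[0.006,0,0.0006,0]]]' |sed -n '2p;4p'
python3 -m handwheel '[[[0,0,0,0],[0,0,0,0]]]' |sed -n '2p;4p'
python3 tilt.py
python3 - <<'E'
from nuts import *
cs=[cam("scene"),cam("side")]
for b in sorted(balls(cs),key=lambda b:-b[1]): print(b)
print(loc(env.observe()["position"])*1000)
save(np.hstack([cv2.resize(cs[0][0][190:370,90:300],None,fx=2,fy=2),cv2.resize(cs[1][0][100:280,260:450],None,fx=2,fy=2)]),"g1.png")
E
```

```text
position: [0.5964, -0.2714, 0.113]
ft_force: [-1.7, -0.7, 9.1]
position: [0.6342, -0.2663, 0.109]
ft_force: [-0.8, -0.5, 5.1]
position: [0.6346, -0.2662, 0.1089]
ft_force: [1.9, 0.5, 5.9]
[('side', 17, 'lip-up deg', np.float64(-2.4), 'top at x=-.06', np.float64(-0.0253), 'rear', np.float64(-0.095))] w 0.0214 p [ 0.6346 -0.2662  0.1089] F [1.9 0.5 5.9] t 10.7
[108.  63.  28.]
[77. 47. 34.]
[73. 15. 33.]
[107.  13.  28.]
[106. -19.  27.]
[ 71. -23.  31.]
[ 67. -55.  31.]
[106. -56.  27.]
[ 83.0789  35.4802 108.937 ]
```

View pics/g1.png

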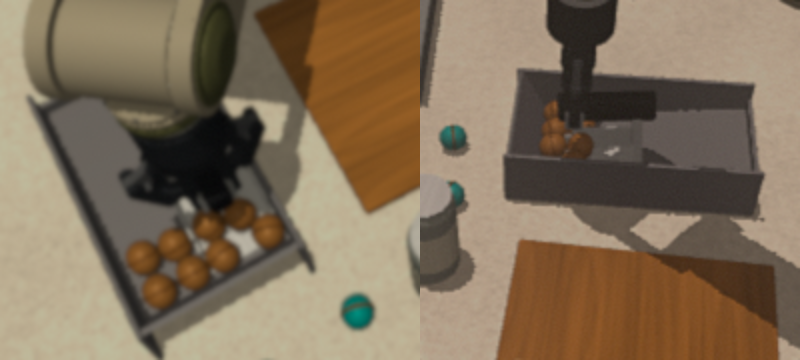

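The blade has slid under the four left-hand nuts and its lip is about 5 mm short of the end wall. I'll push on a little, then loosen and lift so the heel hangs down and the lip rises.

```bash
python3 -m handwheel '[[[0.003,0,0.0003,0],[0.003,0,0.0003,0],[0,0,0,0],[0,0,0,0]]]' 0 30 |sed -n '2p;4p'
python3 tilt.py
python3 -m handwheel '[[[0,0,0,0],[0,0,0,0],[0,0,-0.002,0],[0,0,-0.002,0],[0,0,0,0]]]' 25.5 20 |sed -n '2p;4,5p'
python3 tilt.py
python3 -m handwheel '[[[0,0,-0.003,0],[0,0,-0.003,0],[0,0,-0.003,0],[0,0,0,0],[0,0,0,0]]]' 25.5 20 |sed -n '2p;4,5p'
python3 tilt.py
```

```text
position: [0.6401, -0.2655, 0.1083]
ft_force: [1.5, -0.5, 6.0]
[('side', 16, 'lip-up deg', np.float64(-5.9), 'top at x=-.06', np.float64(-0.0262), 'rear', np.float64(-0.091))] w 0.0219 p [ 0.6401 -0.2655  0.1083] F [ 1.5 -0.5  6. ] t 11.2
position: [0.639, -0.2651, 0.1106]
ft_force: [0.2, 0.2, -3.0]
grip_width: 0.0222
[('side', 17, 'lip-up deg', np.float64(-0.7), 'top at x=-.06', np.float64(-0.0251), 'rear', np.float64(-0.095))] w 0.0222 p [ 0.639  -0.2651  0.1106] F [ 0.2  0.2 -3. ] t 11.7
position: [0.6392, -0.2652, 0.1197]
ft_force: [-0.0, -0.0, -1.6]
grip_width: 0.022
[('side', 16, 'lip-up deg', np.float64(-6.4), 'top at x=-.06', np.float64(-0.0263), 'rear', np.float64(-0.091))] w 0.022 p [ 0.6392 -0.2652  0.1197] F [-0.  -0.  -1.6] t 12.2
```

```bash
python3 -m handwheel '[[[0,0,0,0],[0,0,0,0],[0,0,0,0]]]' 25.65 20 |sed -n '5p'
python3 tilt.py
python3 -m handwheel '[[[0,0,0,0],[0,0,0,0],[0,0,0,0]]]' 25.75 20 |sed -n '5p'
python3 tilt.py
```

```text
grip_width: 0.022
[('side', 16, 'lip-up deg', np.float64(-5.6), 'top at x=-.06', np.float64(-0.0262), 'rear', np.float64(-0.091))] w 0.022 p [ 0.6391 -0.2652  0.1193] F [ 0.   0.8 -2. ] t 12.6
grip_width: 0.0219
[('side', 16, 'lip-up deg', np.float64(-5.4), 'top at x=-.06', np.float64(-0.0147), 'rear', np.float64(-0.091))] w 0.0219 p [ 0.6392 -0.2652  0.1196] F [-0.2  0.4  0.3] t 12.9
```

It slid straight down instead of pivoting because the nut load moved the centre of mass forward. I'll regrip with the fingertips on the very front top of the handle, which gives a smaller patch and a longer lever.

```bash
python3 -m handwheel '[[[0,0,0,0],[0,0,0,0],[0,0,-0.006,0],[0.008,0,-0.006,0],[0.009,0,0,0]]]' 45 20 |sed -n '2p;5p'
python3 -m handwheel '[[[0,0,0,0],[0,0,0,0],[0,0,0,0],[0,0,0,0],[0,0,0,0]]]' 0 20 |sed -n '2p;5p'
python3 tilt.py
python3 -m handwheel '[[[0,0,-0.003,0],[0,0,-0.003,0],[0,0,-0.003,0],[0,0,0,0],[0,0,0,0]]]' 0 20 |sed -n '2p;4,5p'
python3 tilt.py
```

```text
position: [0.6564, -0.2634, 0.1335]
grip_width: 0.0385
position: [0.656, -0.2631, 0.1319]
grip_width: 0.0212
[('side', 20, 'lip-up deg', np.float64(-5.5), 'top at x=-.06', np.float64(-0.001), 'rear', np.float64(-0.107))] w 0.0212 p [ 0.656  -0.2631  0.1319] F [1.7 0.2 3.4] t 13.8
position: [0.6558, -0.263, 0.1402]
ft_force: [-0.6, -0.9, -1.8]
grip_width: 0.0217
[('side', 21, 'lip-up deg', np.float64(-3.1), 'top at x=-.06', np.float64(0.0001), 'rear', np.float64(-0.111))] w 0.0217 p [ 0.6558 -0.263   0.1402] F [-0.6 -0.9 -1.8] t 14.4
```

Held so far, with the tilt going from -5.5° to -3°. Now I'll loosen in small steps while watching.

```bash
python3 -m handwheel '[[[0,0,0,0],[0,0,0,0],[0,0,0,0]]]' 24 20 |sed -n '5p'
python3 tilt.py
python3 -m handwheel '[[[0,0,0,0],[0,0,0,0],[0,0,0,0]]]' 25 20 |sed -n '5p'
python3 tilt.py
python3 -m handwheel '[[[0,0,0,0],[0,0,0,0],[0,0,0,0]]]' 25.3 20 |sed -n '5p'
python3 tilt.py
```

```text
grip_width: 0.0211
[('side', 21, 'lip-up deg', np.float64(-2.6), 'top at x=-.06', np.float64(-0.0001), 'rear', np.float64(-0.111))] w 0.0211 p [ 0.6559 -0.263   0.1402] F [-0.1  0.8 -1.2] t 14.7
grip_width: 0.0216
[('side', 21, 'lip-up deg', np.float64(-3.1), 'top at x=-.06', np.float64(0.0), 'rear', np.float64(-0.111))] w 0.0216 p [ 0.6559 -0.263   0.1404] F [-0.1  0.1 -2.8] t 15.1
grip_width: 0.0214
[('side', 21, 'lip-up deg', np.float64(-2.3), 'top at x=-.06', np.float64(-0.0003), 'rear', np.float64(-0.111))] w 0.0214 p [ 0.6559 -0.263   0.1404] F [-0.2  0.3 -1.6] t 15.4
```

```bash
python3 -m handwheel '[[[0,0,0,0],[0,0,0,0],[0,0,0,0]]]' 25.45 20 |sed -n '5p'
python3 tilt.py
python3 -m handwheel '[[[0,0,0,0],[0,0,0,0],[0,0,0,0]]]' 25.55 20 |sed -n '5p'
python3 tilt.py
python3 -m handwheel '[[[0,0,0,0],[0,0,0,0]]]' 25.65 20 |sed -n '5p'
python3 tilt.py
```

```text
grip_width: 0.0216
[('side', 20, 'lip-up deg', np.float64(-2.5), 'top at x=-.06', np.float64(0.0027), 'rear', np.float64(-0.107))] w 0.0216 p [ 0.6559 -0.263   0.1404] F [-0.  -0.3 -2.5] t 15.8
grip_width: 0.022
[('side', 20, 'lip-up deg', np.float64(-3.5), 'top at x=-.06', np.float64(0.0026), 'rear', np.float64(-0.107))] w 0.022 p [ 0.656  -0.263   0.1404] F [-1.3 -0.2 -2.3] t 16.1
grip_width: 0.0219
[('side', 20, 'lip-up deg', np.float64(-2.5), 'top at x=-.06', np.float64(0.0025), 'rear', np.float64(-0.107))] w 0.0219 p [ 0.6559 -0.263   0.1404] F [-0.1 -0.6 -1.7] t 16.4
```

```bash
python3 -m handwheel '[[[0,0,-0.002,0],[0,0,-0.002,0],[0,0,-0.002,0],[0,0,0,0]]]' 25.5 20 |sed -n '5p'
python3 tilt.py
python3 -m handwheel '[[[0,0,-0.002,0],[0,0,-0.002,0],[0,0,-0.002,0],[0,0,0,0]]]' 25.5 20 |sed -n '5p'
python3 tilt.py
python3 -m handwheel '[[[0,0,-0.002,0],[0,0,-0.002,0],[0,0,-0.002,0],[0,0,0,0]]]' 25.5 20 |sed -n '5p'
python3 tilt.py
```

```text
grip_width: 0.0218
[('side', 20, 'lip-up deg', np.float64(-0.7), 'top at x=-.06', np.float64(0.0048), 'rear', np.float64(-0.107))] w 0.0218 p [ 0.6562 -0.2631  0.1471] F [-0.4 -0.4 -1.6] t 16.8
grip_width: 0.0217
[('side', 20, 'lip-up deg', np.float64(0.4), 'top at x=-.06', np.float64(0.0069), 'rear', np.float64(-0.107))] w 0.0217 p [ 0.6561 -0.2631  0.153 ] F [ 0.3  0.6 -1.5] t 17.2
grip_width: 0.0221
[('side', 20, 'lip-up deg', np.float64(3.8), 'top at x=-.06', np.float64(0.0092), 'rear', np.float64(-0.107))] w 0.0221 p [ 0.6561 -0.2631  0.159 ] F [ 0.4  0.3 -1.5] t 17.7
```

The lip-up tilt is growing (+3.8°). I'll continue.

```bash
python3 -m handwheel '[[[0,0,-0.003,0],[0,0,-0.003,0],[0,0,-0.003,0],[0,0,-0.001,0],[0,0,0,0]]]' 25.5 20 |sed -n '5p'
python3 tilt.py
python3 -m handwheel '[[[0,0,-0.003,0],[0,0,-0.003,0],[0,0,-0.003,0],[0,0,-0.001,0],[0,0,0,0]]]' 25.5 20 |sed -n '5p'
python3 tilt.py
python3 -m handwheel '[[[0,0,0,0],[0,0,0,0],[0,0,0,0]]]' 0 100 |sed -n '2p;5p'
python3 - <<'E'
from nuts import *
cs=[cam("scene"),cam("side")]
for b in sorted(balls(cs),key=lambda b:-b[1]): print(b)
save(np.hstack([cv2.resize(cs[0][0][190:370,90:300],None,fx=2,fy=2),cv2.resize(cs[1][0][100:280,260:450],None,fx=2,fy=2)]),"g2.png")
E
```

```text
grip_width: 0.0219
[('side', 20, 'lip-up deg', np.float64(6.7), 'top at x=-.06', np.float64(0.0132), 'rear', np.float64(-0.107))] w 0.0219 p [ 0.6561 -0.2631  0.1689] F [ 0.3  0.6 -2.1] t 18.2
grip_width: 0.0221
[('side', 20, 'lip-up deg', np.float64(11.9), 'top at x=-.06', np.float64(0.0178), 'rear', np.float64(-0.107))] w 0.0221 p [ 0.6561 -0.2631  0.1789] F [-0.1 -0.3 -2.6] t 18.7
position: [0.6559, -0.263, 0.1783]
grip_width: 0.0186
[81. 59. 70.]
[106.  39.  74.]
[57. 35. 65.]
[83. 14. 69.]
[106. -22.  27.]
[ 71. -22.  31.]
[106. -54.  27.]
[ 67. -54.  31.]
```

View pics/g2.png

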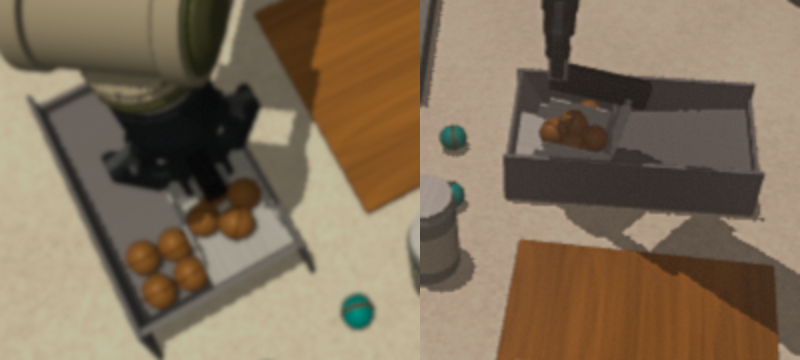

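Four walnuts sit in the scoop at about 12° lip-up (centres at z 65–74 mm), and four remain in the bin. I'll lift and carry them to the pan with gentle ramps.

```bash
python3 -m handwheel '[[[0,0,-0.01,0],[0,0,-0.02,0],[0,0,-0.03,0],[0,0,-0.015,0],[0,0,-0.005,0]]]' 0 100 | sed -n '2p'
python3 -m handwheel '[[[-0.001,-0.005,0,0],[-0.002,-0.01,0,0],[-0.003,-0.015,0,0],[-0.004,-0.02,0,0],[-0.0045,-0.025,0,0]]]' | sed -n '2p'
python3 tilt.py
python3 -m handwheel '[[[-0.0045,-0.025,0,0],[-0.0045,-0.025,0,0],[-0.0045,-0.025,0,0],[-0.0045,-0.025,0,0],[-0.0045,-0.025,0,0]]]' | sed -n '2p'
python3 -m handwheel '[[[-0.0045,-0.025,0,0],[-0.0045,-0.025,0,0],[-0.0045,-0.025,0,0],[-0.0045,-0.025,0,0],[-0.0045,-0.025,0,0]]]' | sed -n '2p'
python3 -m handwheel '[[[-0.0045,-0.025,0,0],[-0.0045,-0.025,0,0],[-0.0045,-0.025,0,0],[-0.0045,-0.025,0,0],[-0.0045,-0.025,0,0]]]' | sed -n '2p'
python3 -m handwheel '[[[-0.0045,-0.025,0,0],[-0.0045,-0.025,0,0],[-0.0045,-0.025,0,0],[-0.004,-0.022,0,0],[-0.0035,-0.02,0,0]]]' | sed -n '2p'
python3 -m handwheel '[[[-0.003,-0.018,0,0],[-0.002,-0.012,0,0],[-0.001,-0.008,0,0],[-0.001,-0.004,0,0],[0,0,0,0]]]' | sed -n '1,3p'
python3 tilt.py
python3 - <<'E'
from h import *
c=cam("scene"); save(np.hstack([c[0][60:300,300:540],cam("side")[0][240:480,230:470]]),"p1.png")
E
```

```text
position: [0.6566, -0.2632, 0.2628]
position: [0.631, -0.1901, 0.2562]
[('side', 20, 'lip-up deg', np.float64(11.7), 'top at x=-.06', np.float64(0.0185), 'rear', np.float64(-0.107))] w 0.0184 p [ 0.631  -0.1901  0.2562] F [ 1.4  1.  -2.2] t 20.0
position: [0.5925, -0.0684, 0.257]
position: [0.554, 0.0526, 0.2572]
position: [0.5155, 0.1736, 0.2572]
position: [0.4794, 0.287, 0.2572]
time_s: 22.18
position: [0.4679, 0.3268, 0.258]
tool_rot: [[0.992, 0.13, -0.001], [0.13, -0.992, -0.0], [-0.001, 0.0, -1.0]]
[('side', 20, 'lip-up deg', np.float64(11.7), 'top at x=-.06', np.float64(0.0182), 'rear', np.float64(-0.107)), ('scene', 20, 'lip-up deg', np.float64(10.8), 'top at x=-.06', np.float64(0.0157), 'rear', np.float64(-0.107))] w 0.0186 p [0.4679 0.3268 0.258 ] F [ 0.5 -0.3 -1.6] t 22.2
```

View pics/p1.png

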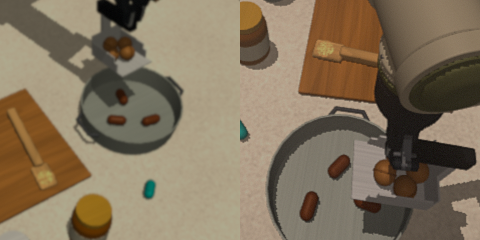

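```bash
python3 -m handwheel '[[[-0.002,0,0.01,0],[-0.003,0,0.02,0],[-0.003,0,0.02,0],[0,0,0.015,0],[0,0,0,0]]]' 0 30 | sed -n '2p;4p'
python3 -m handwheel '[[[0,0,0.004,0],[0.003,0,0.004,0],[0.004,0,0.004,0],[0.004,0,0.004,0],[0,0,0,0]]]' 0 20 | sed -n '2p;4p'
python3 tilt.py
python3 -m handwheel '[[[0.004,0,0.004,0],[0.004,0,0.004,0],[0.004,0,0.004,0],[0.004,0,0.004,0],[0,0,0,0]]]' 0 20 | sed -n '2p;4p'
python3 tilt.py
```

```text
position: [0.4592, 0.3245, 0.1906]
ft_force: [-0.7, 1.0, -2.6]
position: [0.4737, 0.3274, 0.1803]
ft_force: [1.5, -1.1, 12.4]
[('side', 21, 'lip-up deg', np.float64(2.6), 'top at x=-.06', np.float64(0.0081), 'rear', np.float64(-0.111)), ('scene', 21, 'lip-up deg', np.float64(0.7), 'top at x=-.06', np.float64(0.0064), 'rear', np.float64(-0.111))] w 0.0181 p [0.4737 0.3274 0.1803] F [ 1.5 -1.1 12.4] t 23.2
position: [0.4914, 0.3297, 0.1657]
ft_force: [5.7, -1.5, 18.0]
[('side', 21, 'lip-up deg', np.float64(-10.0), 'top at x=-.06', np.float64(-0.0064), 'rear', np.float64(-0.111)), ('scene', 22, 'lip-up deg', np.float64(-16.5), 'top at x=-.06', np.float64(-0.0029), 'rear', np.float64(-0.115))] w 0.0187 p [0.4914 0.3297 0.1657] F [ 5.7 -1.5 18. ] t 23.7
```

```bash
python3 -m handwheel '[[[0.004,0,0.004,0],[0.004,0,0.004,0],[0.004,0,0.004,0],[0,0,0,0],[0,0,0,0]]]' 0 20 | sed -n '2p;4p'
python3 tilt.py
python3 -m handwheel '[[[0,0,0,0],[0,0,0,0],[0,0,0,0]]]' 0 20 | sed -n '2p;4p'
python3 - <<'E'
from h import *
c=cam("scene"); save(np.hstack([c[0][60:300,300:540],cam("side")[0][240:480,230:470]]),"p2.png")
E
```

```text
position: [0.5038, 0.3312, 0.1545]
ft_force: [9.5, -0.7, 18.1]
[('side', 22, 'lip-up deg', np.float64(-13.7), 'top at x=-.06', np.float64(-0.0164), 'rear', np.float64(-0.115)), ('scene', 22, 'lip-up deg', np.float64(-27.5), 'top at x=-.06', np.float64(-0.0088), 'rear', np.float64(-0.115))] w 0.0188 p [0.5038 0.3312 0.1545] F [ 9.5 -0.7 18.1] t 24.2
position: [0.5035, 0.3313, 0.1547]
ft_force: [8.6, -1.7, 17.9]
```

View pics/p2.png

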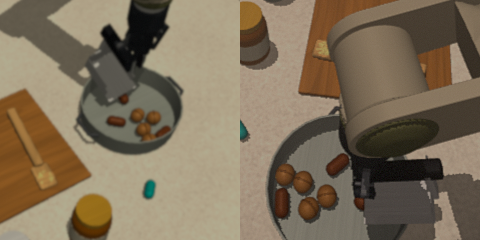

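All four walnuts rolled out into the pan. Going back to the bin for the other four.

```bash
python3 -m handwheel '[[[0,0,-0.02,0],[0,0,-0.03,0],[0,0,-0.035,0],[0,0,-0.035,0],[0,0.02,0,0]]]' 0 60 >/dev/null
python3 -m handwheel '[[[0,0.04,0,0],[0,0.04,0,0],[0,0.04,0,0],[0,0.04,0,0],[0,0.04,0,0]]]' |sed -n '2p'
python3 -m handwheel '[[[0,0.04,0,0],[0,0.04,0,0],[0,0.04,0,0],[0,0.04,0,0],[0,0.04,0,0]]]' |sed -n '2p'
python3 -m handwheel '[[[-0.001,0.04,0,0],[-0.001,0.04,0,0],[-0.001,0.04,0,0],[-0.001,0.04,0,0],[-0.001,0.04,0,0]]]' |sed -n '2p'
python3 -m handwheel '[[[-0.001,0.04,0,0],[0,0.02,0,0],[0,0,0,0],[0,0,0,0]]]' |sed -n '1,3p'
python3 tilt.py
python3 -c "
from nuts import *
print(loc(env.observe()['position'])*1000)"
```

```text
position: [0.5277, 0.1105, 0.2705]
position: [0.5535, -0.0882, 0.2705]
position: [0.5741, -0.2873, 0.2704]
time_s: 26.7
position: [0.5807, -0.3458, 0.2694]
tool_rot: [[0.992, 0.128, 0.001], [0.128, -0.992, -0.0], [0.001, 0.0, -1.0]]
[('side', 22, 'lip-up deg', np.float64(-8.5), 'top at x=-.06', np.float64(-0.007), 'rear', np.float64(-0.115))] w 0.0186 p [ 0.5807 -0.3458  0.2694] F [ 0.5 -0.6 -0.8] t 26.7
[ 20.0785 -34.5193 270.0018]
```

```bash
python3 -m handwheel '[[[0.002,0.0015,0.03,0],[0,0,0.035,0],[0,0,0.035,0],[0,0,0.015,0],[0,0,0,0]]]' 0 20 |sed -n '2p;4p'
python3 -m handwheel '[[[0,0,0.004,0],[0,0,0.003,0],[0,0,0,0]]]' |sed -n '2p;4p'
python3 -m handwheel '[[[0,0,0.003,0],[0,0,0.003,0],[0,0,0,0]]]' |sed -n '2p;4p'
python3 - <<'E'
from nuts import *
c=cam("side"); W=cloud(c).reshape(-1,3); s=env.observe(); L=(W-s["position"])@s["tool_rot"]
for x in np.arange(-.12,.05,.01):
    k=(abs(L[:,1])<.012)&(abs(L[:,0]-x)<.003)&(L[:,2]<.05); 
    if k.sum(): print(round(x,3),np.percentile(L[k,2],[5,50,90]).round(4))
E
```

```text
position: [0.5822, -0.3433, 0.1508]
ft_force: [0.6, 0.3, -1.0]
position: [0.5835, -0.3455, 0.1488]
ft_force: [0.5, -0.2, -2.0]
position: [0.5832, -0.3456, 0.1419]
ft_force: [-0.7, 0.7, 0.2]
-0.11 [-0.0162 -0.0047  0.0086]
-0.1 [-0.0141  0.0071  0.0394]
-0.09 [-0.0124 -0.0038  0.0181]
-0.08 [-0.0105 -0.0011  0.0145]
-0.07 [-0.291  -0.0043  0.0154]
-0.06 [-0.2887 -0.2737  0.0114]
-0.05 [-0.2842 -0.2664  0.0146]
-0.04 [-0.2779 -0.0027  0.0175]
-0.03 [-0.2798 -0.1563  0.0175]
-0.02 [-0.2816  0.0015  0.0231]
-0.01 [-0.2824 -0.2793  0.0248]
-0.0 [-0.2828 -0.2818 -0.2812]
0.01 [-0.2832 -0.2809 -0.003 ]
0.02 [-0.2823 -0.2801 -0.0823]
0.03 [-0.2805 -0.1581 -0.1555]
0.04 [-0.1731 -0.1534 -0.1261]
```

```bash
python3 -m handwheel '[[[0,0,0.002,0],[0,0,0.002,0],[0,0,0.001,0],[0,0,0,0]]]' 0 20 |sed -n '2p;4p'
python3 -m handwheel '[[[0,0,0,0],[0,0,0,0],[0,0,0,0]]]' 25.8 20|sed -n '2p;4,5p'
python3 -m handwheel '[[[0,0,0,0],[0,0,0,0],[0,0,0,0]]]' 28 20|sed -n '2p;4,5p'
cat > top.py <<'E'
from nuts import *
c=cam("side"); W=cloud(c).reshape(-1,3); s=env.observe(); L=(W-s["position"])@s["tool_rot"]
xs=[];zs=[]
for x in np.arange(-.13,-.015,.003):
    k=(abs(L[:,1])<.011)&(abs(L[:,0]-x)<.0015)&(L[:,2]>-.05)&(L[:,2]<.07)
    if k.sum()>2: xs.append(x); zs.append(np.percentile(L[k,2],8))
xs,zs=np.array(xs),np.array(zs)
f=least_squares(lambda p:p[0]+p[1]*xs-zs,[0,0],loss="soft_l1",f_scale=.001).x
print("rear",xs.min().round(3),"lip-up",-np.degrees(np.arctan(f[1])).round(1),"top@0",f[0].round(4),"TCPlocal",(loc(s["position"])*1000).round(1),"w",s["grip_width"].round(4))
E
python3 top.py
```

```text
position: [0.5845, -0.3459, 0.1412]
ft_force: [-1.8, 6.1, 22.5]
position: [0.5831, -0.3458, 0.1365]
ft_force: [0.3, -1.2, 0.5]
grip_width: 0.0222
position: [0.5829, -0.3456, 0.1359]
ft_force: [-0.3, 0.6, 1.0]
grip_width: 0.0241Traceback (most recent call last):
  File "top.py", line 9, in <module>
    print("rear",xs.min().round(3),"lip-up",-np.degrees(np.arctan(f[1])).round(1),"top@0",f[0].round(4),"TCPlocal",(loc(s["position"])*1000).round(1),"w",s["grip_width"].round(4))
                                                                                                                                                          ^^^^^^^^^^^^^^^^^^^^^
AttributeError: 'float' object has no attribute 'round'
```

```bash
sed -i 's/s\["grip_width"\].round(4)/round(s["grip_width"],4)/' top.py; python3 top.py; python3 -c "
from nuts import *
for b in sorted(balls([cam('scene'),cam('side')]),key=lambda b:-b[1]): print(b)"
```

```text
rear -0.115 lip-up -5.5 top@0 0.0018 TCPlocal [ 21.8 -36.6 136.1] w 0.024
[107. -22.  27.]
[ 71. -24.  31.]
[ 68. -54.  30.]
[107. -55.  26.]
```

```bash
python3 -m handwheel '[[[-0.006,0,0,0],[0,0,0,0]]]' 28 20 >/dev/null
python3 -m handwheel '[[[0,0,0,0],[0,0,0,0],[0,-0.0007,0,0]]]' 0 30|sed -n '2p;4,5p'
python3 -m handwheel '[[[0.008,0,0.0008,0],[0.008,0,0.0009,0],[0.008,0,0.0008,0],[0.008,0,0.0009,0],[0.008,0,0.0008,0]]]' |sed -n '2p;4p'
python3 -m handwheel '[[[0.008,0,0.0008,0],[0.008,0,0.0009,0],[0.008,0,0.0008,0],[0.008,0,0.0009,0],[0.008,0,0.0008,0]]]' |sed -n '2p;4p'
python3 -m handwheel '[[[0.006,0,0.0006,0],[0.001,0,0,0],[0,0,0,0]]]' |sed -n '2p;4p'
python3 top.py; python3 -c "
from nuts import *
for b in sorted(balls([cam('scene'),cam('side')]),key=lambda b:-b[1]): print(b)"
```

```text
position: [0.577, -0.3459, 0.1365]
ft_force: [-0.4, -1.6, -0.7]
grip_width: 0.0214
position: [0.6177, -0.3403, 0.1321]
ft_force: [-0.9, -0.1, 1.7]
position: [0.6571, -0.3352, 0.1279]
ft_force: [-1.0, -0.6, 0.9]
position: [0.6638, -0.3342, 0.1272]
ft_force: [1.6, 0.1, 1.3]
rear -0.109 lip-up -5.5 top@0 0.0014 TCPlocal [103.1 -35.9 127.3] w 0.0211
[108. -22.  28.]
[ 71. -22.  33.]
[ 71. -55.  32.]
[107. -56.  28.]
```

```bash
python3 -m handwheel '[[[0,0,0,0],[0,0,0,0],[0,0,-0.002,0],[0,0,-0.002,0],[0,0,-0.002,0]]]' 25.5 20 |sed -n '2p;4,5p'; python3 top.py
python3 -m handwheel '[[[0,0,-0.002,0],[0,0,-0.002,0],[0,0,-0.002,0],[0,0,-0.002,0],[0,0,0,0]]]' 25.5 20 |sed -n '2p;4,5p'; python3 top.py
```

```text
position: [0.6631, -0.3345, 0.1333]
ft_force: [1.1, 0.4, -2.5]
grip_width: 0.0219
rear -0.109 lip-up -1.8 top@0 0.0011 TCPlocal [102.8 -36.1 133.9] w 0.0216
position: [0.6634, -0.3345, 0.142]
ft_force: [-0.2, 0.2, -1.3]
grip_width: 0.0218
rear -0.106 lip-up 0.4 top@0 0.0009 TCPlocal [102.9 -36.1 141.7] w 0.022
```

Tilting nicely again. I'll continue to about 12° and lock.

```bash
python3 -m handwheel '[[[0,0,-0.003,0],[0,0,-0.003,0],[0,0,-0.003,0],[0,0,-0.003,0],[0,0,0,0]]]' 25.5 20 |sed -n '2p;4,5p'; python3 top.py
python3 -m handwheel '[[[0,0,-0.003,0],[0,0,-0.003,0],[0,0,-0.003,0],[0,0,-0.003,0],[0,0,0,0]]]' 25.5 20 |sed -n '2p;4,5p'; python3 top.py
python3 -m handwheel '[[[0,0,-0.003,0],[0,0,-0.003,0],[0,0,-0.002,0],[0,0,0,0]]]' 25.5 20 |sed -n '2p;4,5p'; python3 top.py
python3 -m handwheel '[[[0,0,0,0],[0,0,0,0],[0,0,0,0]]]' 0 100 |sed -n '2p;5p'; python3 top.py
python3 -c "
from nuts import *
for b in sorted(balls([cam('scene'),cam('side')]),key=lambda b:-b[1]): print(b)"
```

```text
position: [0.6635, -0.3346, 0.1544]
ft_force: [-0.9, 0.1, -1.9]
grip_width: 0.0221
rear -0.106 lip-up 3.4 top@0 0.0016 TCPlocal [103.  -36.1 153.9] w 0.0214
position: [0.6635, -0.3346, 0.1664]
ft_force: [-0.4, 0.3, -2.2]
grip_width: 0.0213
rear -0.106 lip-up 4.0 top@0 0.001 TCPlocal [103.  -36.1 165.9] w 0.0218
position: [0.6634, -0.3346, 0.1741]
ft_force: [0.8, 0.1, -2.0]
grip_width: 0.022
rear -0.106 lip-up 3.8 top@0 0.0014 TCPlocal [102.9 -36.  173.8] w 0.0217
position: [0.6632, -0.3344, 0.1732]
grip_width: 0.0196
rear -0.106 lip-up 4.0 top@0 0.0023 TCPlocal [102.8 -36.  173.2] w 0.0196
[ 76. -18.  72.]
[123. -22.  76.]
[ 77. -54.  72.]
[123. -58.  75.]
```

```bash
python3 -m handwheel '[[[0,0,0.006,0],[0,0,0.009,0],[0,0,0.006,0],[0,0,0,0]]]' 0 60 |sed -n '2p'
python3 -c "
from nuts import *
for b in sorted(balls([cam('scene'),cam('side')]),key=lambda b:-b[1]): print(b)"
python3 -m handwheel '[[[0,0,0,0],[0,0,0,0]]]' 25.55 20 |sed -n '5p';python3 top.py
python3 -m handwheel '[[[0,0,0,0],[0,0,0,0]]]' 25.62 20 |sed -n '5p';python3 top.py
```

```text
position: [0.6623, -0.3342, 0.1499]
[ 73. -19.  50.]
[119. -20.  52.]
[ 74. -53.  49.]
[119. -58.  52.]
grip_width: 0.0215
rear -0.106 lip-up 3.6 top@0 0.0022 TCPlocal [103.  -36.1 152.8] w 0.0221
grip_width: 0.0219
rear -0.106 lip-up 3.7 top@0 0.0017 TCPlocal [102.9 -36.1 152.7] w 0.0222
```

```bash
python3 -m handwheel '[[[0,0,0,0],[0,0,0,0]]]' 25.68 20 |sed -n '5p';python3 top.py
python3 -m handwheel '[[[0,0,0,0],[0,0,0,0]]]' 25.74 20 |sed -n '5p';python3 top.py
```

```text
grip_width: 0.022
rear -0.106 lip-up 3.8 top@0 0.0015 TCPlocal [102.9 -36.  152.5] w 0.0219
grip_width: 0.022
rear -0.109 lip-up -0.6 top@0 0.0196 TCPlocal [103.  -36.  152.7] w 0.0221
```

```bash
python3 top.py; python3 -c "
from nuts import *
for b in sorted(balls([cam('scene'),cam('side')]),key=lambda b:-b[1]): print(b)"
```

```text
rear -0.106 lip-up -6.0 top@0 0.0271 TCPlocal [103.  -36.  152.7] w 0.0221
[ 62. -20.  32.]
[108. -21.  28.]
[ 63. -54.  31.]
[108. -58.  28.]
```

```bash
python3 -m handwheel '[[[0,0,0,0],[0.002,0,0,0],[0,0,0.007,0],[0,0,0.007,0],[0,0,0.007,0]]]' 40 20 |sed -n '2p;4p'
python3 -m handwheel '[[[0,0,0,0],[0,0,0,0],[0,0,0,0],[0,0,0,0]]]' 0 20 |sed -n '2p;5p'; python3 top.py
python3 -m handwheel '[[[0,0,0,0],[0,0,-0.002,0],[0,0,-0.002,0],[0,0,-0.002,0],[0,0,-0.002,0]]]' 25.5 20 |sed -n '5p'; python3 top.py
python3 -m handwheel '[[[0,0,-0.002,0],[0,0,-0.002,0],[0,0,-0.002,0],[0,0,-0.002,0],[0,0,-0.002,0]]]' 25.5 20 |sed -n '5p'; python3 top.py
python3 -m handwheel '[[[0,0,-0.002,0],[0,0,-0.002,0],[0,0,-0.002,0],[0,0,-0.002,0],[0,0,-0.002,0]]]' 25.5 20 |sed -n '5p'; python3 top.py
```

```text
position: [0.6651, -0.3341, 0.1302]
ft_force: [-0.2, 0.2, -0.3]
position: [0.6653, -0.3342, 0.1314]
grip_width: 0.0209
rear -0.109 lip-up -4.7 top@0 0.0028 TCPlocal [104.9 -36.  131.5] w 0.0213
grip_width: 0.0216
rear -0.109 lip-up -2.5 top@0 0.0038 TCPlocal [105.  -36.1 140.3] w 0.0218
grip_width: 0.0215
rear -0.109 lip-up 0.5 top@0 0.0045 TCPlocal [105.  -36.1 150.1] w 0.0217
grip_width: 0.0215
rear -0.109 lip-up 4.3 top@0 0.004 TCPlocal [105.  -36.1 160.1] w 0.0216
```

```bash
python3 -m handwheel '[[[0,0,-0.002,0],[0,0,-0.002,0],[0,0,-0.002,0],[0,0,-0.002,0],[0,0,-0.002,0]]]' 25.55 20 |sed -n '5p'; python3 top.py
python3 -m handwheel '[[[0,0,-0.002,0],[0,0,-0.002,0],[0,0,-0.002,0],[0,0,-0.002,0],[0,0,-0.002,0]]]' 25.55 20 |sed -n '5p'; python3 top.py
python3 -m handwheel '[[[0,0,0,0],[0,0,0,0],[0,0,0,0]]]' 0 100 |sed -n '2p;5p'; python3 top.py
python3 -c "
from nuts import *
for b in sorted(balls([cam('scene'),cam('side')]),key=lambda b:-b[1]): print(b)"
```

```text
grip_width: 0.0218
rear -0.106 lip-up 8.7 top@0 0.0038 TCPlocal [105.  -36.1 170.1] w 0.0218
grip_width: 0.0219
rear -0.106 lip-up 8.5 top@0 0.0042 TCPlocal [105.  -36.1 180.1] w 0.0221
position: [0.6652, -0.3342, 0.1792]
grip_width: 0.0192
rear -0.106 lip-up 9.0 top@0 0.0038 TCPlocal [104.8 -35.9 179.2] w 0.019
[129. -20.  81.]
[ 54. -31.  71.]
[117. -50.  81.]
[ 70. -59.  74.]
```

8.7° lip-up with all four in the scoop. Carrying them to the pan.

```bash
python3 -m handwheel '[[[0,0,-0.01,0],[0,0,-0.02,0],[0,0,-0.03,0],[0,0,-0.015,0],[0,0,-0.005,0]]]' 0 100 | sed -n '2p'
python3 -m handwheel '[[[-0.001,-0.005,0,0],[-0.002,-0.01,0,0],[-0.003,-0.015,0,0],[-0.004,-0.02,0,0],[-0.004,-0.025,0,0]]]' | sed -n '2p'
python3 -m handwheel '[[[-0.004,-0.025,0,0],[-0.004,-0.025,0,0],[-0.004,-0.025,0,0],[-0.004,-0.025,0,0],[-0.004,-0.025,0,0]]]' | sed -n '2p'
python3 -m handwheel '[[[-0.004,-0.025,0,0],[-0.004,-0.025,0,0],[-0.004,-0.025,0,0],[-0.004,-0.025,0,0],[-0.004,-0.025,0,0]]]' | sed -n '2p'
python3 -m handwheel '[[[-0.004,-0.025,0,0],[-0.004,-0.025,0,0],[-0.004,-0.025,0,0],[-0.004,-0.025,0,0],[-0.004,-0.025,0,0]]]' | sed -n '2p'
python3 -m handwheel '[[[-0.004,-0.025,0,0],[-0.004,-0.025,0,0],[-0.004,-0.025,0,0],[-0.004,-0.025,0,0],[-0.004,-0.025,0,0]]]' | sed -n '2p'
python3 -m handwheel '[[[-0.004,-0.025,0,0],[-0.004,-0.022,0,0],[-0.004,-0.02,0,0],[-0.003,-0.018,0,0],[-0.002,-0.012,0,0]]]' | sed -n '2p'
python3 -m handwheel '[[[-0.001,-0.008,0,0],[-0.001,-0.004,0,0],[0,0,0,0],[0,0,0,0]]]' | sed -n '1,3p'
python3 top.py
```

```text
position: [0.6657, -0.3345, 0.2641]
position: [0.6407, -0.2612, 0.257]
position: [0.6044, -0.1386, 0.2578]
position: [0.5682, -0.0174, 0.2579]
position: [0.5321, 0.1038, 0.258]
position: [0.4961, 0.2249, 0.258]
position: [0.4666, 0.3191, 0.258]
time_s: 41.33
position: [0.4648, 0.3289, 0.2592]
tool_rot: [[0.992, 0.129, -0.0], [0.129, -0.992, -0.0], [-0.0, 0.0, -1.0]]
rear -0.106 lip-up 8.7 top@0 0.0039 TCPlocal [ -7.3 647.4 259.3] w 0.0189
```

```bash
python3 -m handwheel '[[[0,0,0.015,0],[0,0,0.02,0],[0,0,0.02,0],[0,0,0.014,0],[0,0,0,0]]]' 0 30 | sed -n '2p;4p'
python3 -m handwheel '[[[0,0,0.004,0],[0.003,0,0.004,0],[0.004,0,0.004,0],[0.004,0,0.004,0],[0.004,0,0.004,0]]]' 0 20 | sed -n '2p;4p'
python3 -m handwheel '[[[0.004,0,0.004,0],[0.004,0,0.004,0],[0.004,0,0.004,0],[0.004,0,0.004,0],[0,0,0,0]]]' 0 20 | sed -n '2p;4p'
python3 -m handwheel '[[[0.004,0,0.004,0],[0.003,0,0.004,0],[0,0,0,0],[0,0,0,0],[0,0,0,0]]]' 0 20 | sed -n '2p;4p'
python3 top.py
python3 - <<'E'
from h import *
c=cam("scene"); save(np.hstack([c[0][60:300,300:540],cam("side")[0][240:480,230:470]]),"p3.png")
E
```

```text
position: [0.4639, 0.3282, 0.1876]
ft_force: [-0.5, -0.2, -2.2]
position: [0.4824, 0.3321, 0.1741]
ft_force: [5.0, 1.2, 18.1]
position: [0.4996, 0.3338, 0.1583]
ft_force: [6.0, -1.5, 16.1]
position: [0.5071, 0.3349, 0.1513]
ft_force: [9.4, -2.0, 16.8]
rear -0.121 lip-up -17.7 top@0 0.0021 TCPlocal [ 35.3 648.  151.3] w 0.0189
```

View pics/p3.png

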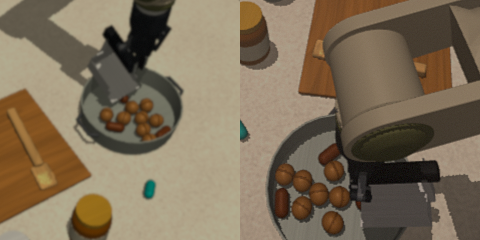

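Eight walnuts appear to be in the pan. I'll lift clear, count them, and take the scoop to the board.

```bash
python3 -m handwheel '[[[0,0,-0.02,0],[0,0,-0.03,0],[0,0,-0.035,0],[0,0,-0.035,0],[0,0.02,0,0]]]' 0 60 >/dev/null
python3 -m handwheel '[[[-0.003,0.0386,0,0],[-0.003,0.0386,0,0],[-0.003,0.0386,0,0],[-0.003,0.0386,0,0],[-0.003,0.0386,0,0]]]' |sed -n '2p'
python3 -m handwheel '[[[-0.003,0.0386,0,0],[-0.003,0.0386,0,0],[-0.003,0.0386,0,0],[-0.003,0.0386,0,0],[-0.003,0.0386,0,0]]]' |sed -n '2p'
python3 -m handwheel '[[[0,0,0.03,0],[0,0,0.035,0],[0,0,0.035,0],[0,0,0.015,0],[0,0,0,0]]]' |sed -n '1,4p'
python3 top.py
python3 - <<'E'
from h import *
c=cam("scene"); d=cam("side"); save(np.hstack([cv2.resize(c[0][110:230,360:500],None,fx=2.8,fy=2.8),cv2.resize(d[0][340:480,240:420],None,fx=2.2,fy=2.4)]),"p4.png")
E
```

```text
position: [0.5153, 0.1193, 0.2673]
position: [0.5253, -0.0744, 0.2674]
time_s: 44.87
position: [0.5241, -0.0721, 0.1487]
tool_rot: [[0.992, 0.129, -0.005], [0.129, -0.992, 0.002], [-0.005, -0.003, -1.0]]
ft_force: [-0.2, -0.0, -1.7]
rear -0.115 lip-up -14.1 top@0 0.0054 TCPlocal [  0.2 241.9 151. ] w 0.0191
```

View pics/p4.png

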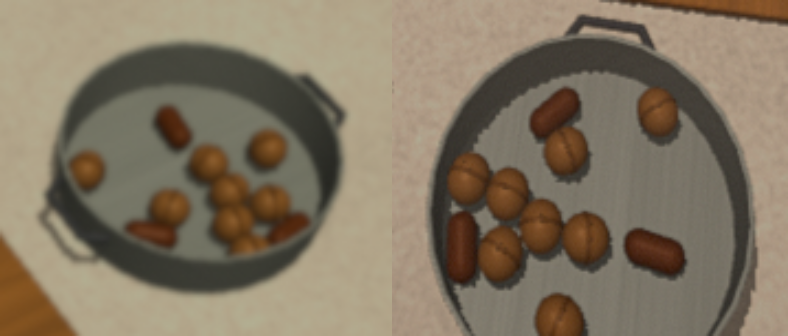

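All 8 walnuts and 3 pecans are in the pan. Setting the scoop down.

```bash
python3 -m handwheel '[[[0,0,0.01,0],[0,0,0.008,0],[0,0,0.003,0],[0,0,0,0],[0,0,0,0]]]' 0 20|sed -n '2p;4p'
python3 -m handwheel '[[[0,0,0.002,0],[0,0,0.002,0],[0,0,0,0]]]' 0 20|sed -n '2p;4p'
python3 -m handwheel '[[[0,0,0,0],[0,0,0,0],[0,0,0,0]]]' 25.7 20|sed -n '2p;4p'
python3 top.py
python3 -m handwheel '[[[0,0,0,0],[0,0,0,0],[0,0,0,0]]]' 26.5 20|sed -n '2p;4p'
python3 -m handwheel '[[[0,0,0,0],[0,0,0,0],[0,0,0,0]]]' 45 20|sed -n '2p;4p'
python3 top.py
```

```text
position: [0.5266, -0.0721, 0.133]
ft_force: [-0.1, 3.3, 11.4]
position: [0.5285, -0.0717, 0.1324]
ft_force: [-1.3, 8.8, 37.4]
position: [0.526, -0.0722, 0.1284]
ft_force: [-0.7, 0.7, 5.2]
rear -0.115 lip-up -12.7 top@0 -0.0011 TCPlocal [  0.9 241.9 128.3] w 0.0219
position: [0.5253, -0.0722, 0.1267]
ft_force: [-0.9, -0.5, -0.2]
position: [0.5252, -0.0722, 0.1264]
ft_force: [0.6, -0.0, -0.5]
rear -0.13 lip-up 0.1 top@0 -0.0012 TCPlocal [  0.2 242.1 126.3] w 0.0383
```

The scoop is flat on the board. Now I'll raise the arm and re-measure the spoon and scoop.

```bash
python3 -m handwheel '[[[0,0,-0.03,0],[0,0,-0.035,0],[0,0,-0.035,0],[-0.04,-0.02,-0.02,0],[-0.04,-0.02,0,0]]]' 100 20 >/dev/null
python3 -m handwheel '[[[0,0,0,0],[0,0,0,0]]]'|sed -n '1,3p'
cat > meas.py <<'E'
from fit import *
for n in ("scene","side"):
  c=cam(n); P=pts([c],.112,.135,(.38,.66,-.15,.02)); 
  if len(P)>20: print("scoop",n,rect(P),len(P),np.median(P[:,2]))
  P=pts([c],.028,.05,(.36,.66,.02,.15)); 
  if len(P)>20: print("spoon handle",n,rect(P),len(P))
  P=pts([c],.018,.05,(.36,.68,.02,.15)); 
  if len(P)>20: print("spoon all",n,rect(P),len(P))
E
python3 meas.py
```

```text
time_s: 47.12
position: [0.4484, -0.0453, 0.2439]
tool_rot: [[0.992, 0.13, 0.0], [0.13, -0.992, -0.0], [0.0, 0.0, -1.0]]
scoop scene (array([ 0.4459, -0.0802]), array([116.4255,  22.8913]), 5.971738815307617) 529 0.1276540775428661
spoon handle scene (array([0.5197, 0.062 ]), array([225.6283,  27.2161]), -1.4825973510742188) 623
spoon all scene (array([0.4992, 0.0814]), array([275.6885, 112.4725]), 0.7768451571464539) 1131
scoop side (array([ 0.4474, -0.0797]), array([114.7862,  23.775 ]), 6.759637832641602) 677 0.1250870207612839
spoon handle side (array([0.4964, 0.0649]), array([173.8653,  24.0731]), -1.9988479614257812) 840
spoon all side (array([0.5241, 0.0677]), array([228.9715,  44.0295]), -4.8514862060546875) 1557
```

```bash
python3 -m handwheel '[[[0.0035,-0.037,0,0],[0.0035,-0.037,0,0],[0.0035,-0.037,0,0],[0,0,0,0.083],[0,0,0,0.083]]]' 100 20 >/dev/null
python3 -m handwheel '[[[0,0,0,0],[0,0,0,0]]]'|sed -n '1,3p'
```

```text
time_s: 47.8
position: [0.4468, 0.0652, 0.2431]
tool_rot: [[0.999, -0.034, -0.0], [-0.034, -0.999, 0.0], [-0.0, -0.0, -1.0]]
```

```bash
python3 -m handwheel '[[[-0.003,0,0.035,0],[0,0,0.04,0],[0,0,0.04,0],[0,0,0.04,0],[0,0,0.03,0]]]' 70 20 >/dev/null
python3 -m handwheel '[[[0,0,0.015,0],[0,0,0.006,0],[0,0,0.004,0],[0,0,0,0]]]'|sed -n '2p;4p'
python3 -m handwheel '[[[0,0,0,0],[0,0,0,0],[0,0,0,0],[0,0,0,0],[0,0,0,0]]]' 0 20|sed -n '2p;4,5p'
python3 -m handwheel '[[[0,0,0,0],[0,0,-0.005,0],[0,0,-0.005,0],[0,0,-0.005,0],[0,0,0,0]]]' 25.5 20|sed -n '2p;4,5p'
cat > sp.py <<'E'
from h import *
from scipy.optimize import least_squares
def sp():
  for n in ("side","scene"):
    c=cam(n); W=cloud(c).reshape(-1,3); s=env.observe(); L=(W-s["position"])@s["tool_rot"]; hsv=cv2.cvtColor(c[0],cv2.COLOR_RGB2HSV).reshape(-1,3)
    k=(abs(L[:,1])<.03)&(abs(L[:,0])<.24)&(L[:,2]<.235)&(L[:,2]>-.06)&(hsv[:,1]>70)&(hsv[:,0]<28)&(W[:,2]>.016)&(hsv[:,2]>100)
    P=L[k]
    if len(P)<40: print(n,"few",len(P)); continue
    m=np.median(P,0); 
    # line fit in x-z with robust PCA
    A=P[:,[0,2]]; v=cv2.fitLine(A.astype(np.float32),cv2.DIST_HUBER,0,.001,.001).ravel()
    d=v[:2]*np.sign(v[0] if abs(v[0])>.2 else v[1]); t=(A-v[2:])@d
    print(n,len(P),"head-down deg",np.degrees(np.arctan2(d[1],d[0])).round(1),"ends",(v[2:]+d*np.percentile(t,1)).round(3),(v[2:]+d*np.percentile(t,99)).round(3),"y",P[:,1].mean().round(3))
  print(s["position"].round(4),round(s["grip_width"],4),s["ft_force"].round(1),round(s["time_s"],1))
if __name__=="__main__": sp()
E
python3 sp.py
```

```text
position: [0.4434, 0.0652, 0.0334]
ft_force: [0.6, 0.1, 0.9]
position: [0.4434, 0.0655, 0.0343]
ft_force: [-0.6, 0.1, 7.0]
grip_width: 0.0218
position: [0.4433, 0.0655, 0.0494]
ft_force: [0.5, -1.0, -0.4]
grip_width: 0.0218
side 1056 head-down deg 4.7 ends [ 0.014 -0.002] [0.194 0.013] y -0.002
scene 962 head-down deg 4.8 ends [ 0.013 -0.003] [0.202 0.013] y 0.001
[0.443  0.0655 0.0487] 0.0222 [ 0.2  0.1 -0.6] 49.5
```

```bash
python3 -m handwheel '[[[0.002,0,-0.012,0],[0.0025,0,-0.012,0],[0.003,0,-0.012,0],[0.004,0,-0.012,0],[0.005,0,-0.012,0]]]' 25.5 20|sed -n '5p'
python3 sp.py
python3 -m handwheel '[[[0.006,0,-0.012,0],[0.007,0,-0.012,0],[0.008,0,-0.012,0],[0.0105,0,-0.012,0],[0.0105,0,-0.01,0]]]' 25.5 20|sed -n '5p'
python3 sp.py
```

```text
grip_width: 0.0213
side 1138 head-down deg 7.7 ends [0.013 0.001] [0.19  0.025] y -0.002
scene 1075 head-down deg 8.2 ends [ 0.011 -0.005] [0.193 0.021] y 0.001
[0.4605 0.0648 0.1095] 0.022 [ 0.3 -0.2 -0.8] 50.0
grip_width: 0.0217
side 1204 head-down deg 12.1 ends [0.015 0.003] [0.238 0.05 ] y -0.004
scene 1323 head-down deg 11.9 ends [ 0.01  -0.003] [0.239 0.045] y 0.001
[0.5025 0.0632 0.1666] 0.0217 [ 0.3 -0.1 -1.3] 50.5
```

```bash
python3 -m handwheel '[[[-0.02,0,0.02,0],[-0.02,0,0.02,0],[-0.02,0,0,0],[0,0,0,0]]]' 25.6 20|sed -n '5p'
python3 sp.py
python3 -m handwheel '[[[0,0,0,0],[0,0,0,0],[0,0,0,0]]]' 25.66 20|sed -n '5p'
python3 sp.py
python3 -m handwheel '[[[0,0,0,0],[0,0,0,0],[0,0,0,0]]]' 25.72 20|sed -n '5p'
python3 sp.py
```

```text
grip_width: 0.0218
side 944 head-down deg 31.4 ends [0.012 0.007] [0.165 0.101] y -0.002
scene 1121 head-down deg 32.2 ends [0.008 0.003] [0.185 0.115] y 0.001
[0.4405 0.0657 0.1257] 0.0218 [ 1.4 -0.6 -0.2] 51.0
grip_width: 0.022
side 933 head-down deg 32.5 ends [0.014 0.006] [0.166 0.103] y -0.002
scene 1129 head-down deg 32.9 ends [0.011 0.003] [0.188 0.118] y 0.001
[0.4418 0.0655 0.1264] 0.0221 [ 0.8 -0.6 -0.8] 51.3
grip_width: 0.022
side 929 head-down deg 32.7 ends [0.014 0.006] [0.166 0.104] y -0.002
scene 1132 head-down deg 32.5 ends [0.01  0.003] [0.181 0.113] y 0.001
[0.4415 0.0656 0.1264] 0.0218 [-0.7 -0.4 -0.4] 51.6
```

```bash
python3 -m handwheel '[[[0.007,0,-0.01,0],[0.008,0,-0.01,0],[0.009,0,-0.01,0],[0,0,0,0],[0,0,0,0]]]' 25.72 20|sed -n '5p'
python3 sp.py
python3 -m handwheel '[[[0.01,0,-0.01,0],[0.01,0,-0.01,0],[0.01,0,-0.01,0],[0,0,0,0],[0,0,0,0]]]' 25.72 20|sed -n '5p'
python3 sp.py
```

```text
grip_width: 0.0218
side 790 head-down deg 43.2 ends [0.016 0.011] [0.146 0.133] y -0.003
scene 1122 head-down deg 43.4 ends [0.011 0.008] [0.156 0.145] y 0.001
[0.4646 0.0648 0.1557] 0.0218 [ 0.1  0.3 -0.4] 52.2
grip_width: 0.0222
side 581 head-down deg 56.1 ends [0.016 0.019] [0.113 0.163] y -0.004
scene 1071 head-down deg 55.9 ends [0.01  0.013] [0.125 0.183] y 0.001
[0.4942 0.0637 0.1854] 0.0218 [-0. -0.  0.] 52.7
```

```bash
python3 -m handwheel '[[[0,0,0,0],[0,0,0,0],[0,0,0,0],[0,0,-0.03,0],[0,0,-0.03,0]]]' 0 100|sed -n '5p'
python3 -m handwheel '[[[0,0,-0.02,0],[0,0,0,0],[0,0,0,0]]]'|sed -n '2p;5p'
python3 - <<'E'
from h import *
for n in ("side","scene"):
    c=cam(n); W=cloud(c).reshape(-1,3); s=env.observe(); L=(W-s["position"])@s["tool_rot"]
    k=(abs(L[:,1])<.03)&(L[:,0]>-.02)&(L[:,0]<.2)&(L[:,2]<.215)&(L[:,2]>.02)&(W[:,2]>.045)
    P=L[k]; A=P[:,[0,2]]
    d=np.array([np.cos(np.radians(56)),np.sin(np.radians(56))]); q=np.array([d[1],-d[0]])
    t=A@d; u=A@q
    for a in np.arange(.02,.23,.02):
        m=abs(t-a)<.004
        if m.sum()>3: print(n,round(a,2),m.sum(),"perp",np.percentile(u[m],[5,50,95]).round(4),"y",np.percentile(P[m,1],[2,98]).round(3))
    print("tmax",np.sort(t)[-6:].round(4))
E
```

```text
grip_width: 0.0197
position: [0.4953, 0.0636, 0.2666]
grip_width: 0.0196
side 0.02 17 perp [-0.0189 -0.0138 -0.004 ] y [-0.011 -0.009]
side 0.04 58 perp [-0.0152 -0.0026  0.0028] y [-0.012  0.01 ]
side 0.06 56 perp [-0.0148 -0.0006  0.0039] y [-0.012  0.007]
side 0.08 54 perp [-0.0133  0.0014  0.0054] y [-0.011  0.006]
side 0.1 56 perp [-0.0112  0.0025  0.0074] y [-0.012  0.006]
side 0.12 49 perp [-0.0082  0.0046  0.0089] y [-0.012  0.006]
side 0.14 58 perp [-0.008   0.0003  0.01  ] y [-0.018  0.005]
side 0.16 41 perp [-0.0071  0.0007  0.0023] y [-0.021  0.015]
side 0.18 53 perp [-0.0046  0.0025  0.0037] y [-0.021  0.018]
side 0.2 19 perp [-0.0016  0.0034  0.0046] y [-0.02   0.017]
tmax [0.1978 0.1982 0.1986 0.1988 0.1997 0.1999]
scene 0.02 9 perp [-0.0133 -0.0072 -0.0025] y [0.003 0.012]
scene 0.04 52 perp [-0.0105  0.0002  0.0027] y [-0.01   0.011]
scene 0.06 52 perp [-0.0121  0.0018  0.0051] y [-0.011  0.01 ]
scene 0.08 51 perp [-0.0069  0.0024  0.0056] y [-0.01   0.011]
scene 0.1 47 perp [-0.0068  0.0045  0.0069] y [-0.009  0.011]
scene 0.12 48 perp [-0.0041  0.0062  0.0088] y [-0.008  0.011]
scene 0.14 63 perp [-0.0067  0.0019  0.0095] y [-0.019  0.02 ]
scene 0.16 74 perp [-0.0039 -0.0003  0.0023] y [-0.019  0.02 ]
scene 0.18 71 perp [-0.002   0.0005  0.004 ] y [-0.019  0.021]
scene 0.2 18 perp [-0.0025  0.0014  0.0031] y [-0.017  0.018]
tmax [0.1985 0.1987 0.1987 0.1993 0.1997 0.2001]
```

```bash
python3 -m handwheel '[[[-0.0106,-0.02,0,0],[-0.0106,-0.033,0,0],[-0.0106,-0.033,0,0],[-0.0106,-0.033,0,0],[0,0,0,0]]]' |sed -n '2p'
python3 - <<'E'
from h import *
W=np.concatenate([cloud(cam(n)).reshape(-1,3) for n in ("side","scene")])
k=(np.hypot(W[:,0]-.53,W[:,1]-.327)<.108)&(W[:,2]>.013)&(W[:,2]<.06)
P=W[k]-[.53,.327,0]
g=np.zeros((22,22),int)
H,_,_=np.histogram2d(P[:,0],P[:,1],bins=22,range=[[-.11,.11]]*2)
print("rows x +110..-110 down, cols y +110..-110")
for r in (H>2).astype(int)[::-1,::-1]: print("".join(".#"[v] for v in r))
for th in range(0,360,30):
    t=np.array([np.cos(np.radians(th)),np.sin(np.radians(th))])*.035
    dx=P[:,0]-t[0]; dy=P[:,1]-t[1]
    print(th,((abs(dx)<.02)&(abs(dy)<.03)).sum(),end=" | ")
E
```

```text
position: [0.455, 0.1882, 0.2651]
rows x +110..-110 down, cols y +110..-110
.......######.........
.....#########........
....#########.........
.....########.........
.....########...#.....
.....########..####...
.....#######.#######..
.......#####.#######..
..###..####..#######..
..####..###..####.....
..####.#####..........
...###.####...........
........###...........
.........##.......###.
........###......####.
........###......####.
........###.......##..
........###...........
.........##...........
......................
......................
......................
0 715 | 30 694 | 60 701 | 90 631 | 120 397 | 150 338 | 180 341 | 210 167 | 240 2 | 270 100 | 300 433 | 330 646 |
```

Entering at angle 240° is clear of nuts.

```bash
python3 -m handwheel '[[[-0.014,-0.028,0,0],[-0.014,-0.028,0,0],[-0.014,-0.028,0,0],[-0.014,-0.027,0,0],[0,0,0,0]]]' |sed -n '2p'
python3 -m handwheel '[[[0,0,0.025,0],[0,0,0.025,0],[0,0,0.02,0],[0,0,0.01,0],[0,0,0,0]]]' |sed -n '2,4p'
```

```text
position: [0.4037, 0.2993, 0.2656]
position: [0.405, 0.2954, 0.1836]
tool_rot: [[0.999, -0.038, -0.005], [-0.038, -0.999, -0.003], [-0.005, 0.003, -1.0]]
ft_force: [0.3, 0.0, -1.2]
```

```bash
python3 -m handwheel '[[[0,0,0.004,0],[0,0,0,0],[0,0,0,0]]]' |sed -n '2,4p'
python3 - <<'E'
from h import *
s=env.observe(); p=s["position"]; R=s["tool_rot"]
tip=p+R@[.110,0,.166]; print("tip",tip, "rel", (tip[:2]-[.53,.327])*1000)
st=np.array([.53,.327])+.036*np.array([np.cos(np.radians(240)),np.sin(np.radians(240))])
d=np.r_[st-tip[:2],0]; print("to start (tool)",R.T@d)
a=np.radians(240+18*np.arange(21)); c=.036*np.stack([np.cos(a),np.sin(a),0*a],1)
D=(np.diff(c,axis=0)@R).round(4)
for i in range(0,20,5): print([[float(x),float(y),0,0] for x,y,_ in D[i:i+5]])
E
```

```text
position: [0.4058, 0.2968, 0.1829]
tool_rot: [[0.999, -0.037, 0.001], [-0.037, -0.999, 0.0], [0.001, -0.0, -1.0]]
ft_force: [0.6, 0.0, -0.2]
tip [0.5159 0.2928 0.017 ] rel [-14.1013 -34.2359]
to start (tool) [-0.004  -0.0029 -0.    ]
[[0.0107, 0.0036, 0, 0], [0.0113, 0.0002, 0, 0], [0.0108, -0.0033, 0, 0], [0.0092, -0.0065, 0, 0], [0.0068, -0.009, 0, 0]]
[[0.0036, -0.0107, 0, 0], [0.0002, -0.0113, 0, 0], [-0.0033, -0.0108, 0, 0], [-0.0065, -0.0092, 0, 0], [-0.009, -0.0068, 0, 0]]
[[-0.0107, -0.0036, 0, 0], [-0.0113, -0.0002, 0, 0], [-0.0108, 0.0033, 0, 0], [-0.0092, 0.0065, 0, 0], [-0.0068, 0.009, 0, 0]]
[[-0.0036, 0.0107, 0, 0], [-0.0002, 0.0113, 0, 0], [0.0033, 0.0108, 0, 0], [0.0065, 0.0092, 0, 0], [0.009, 0.0068, 0, 0]]
```

```bash
python3 -m handwheel '[[[-0.004,-0.003,0.003,0],[0,0,0.002,0],[0,0,0,0]]]' |sed -n '2p;4p'
python3 -m handwheel '[[[0.0107,0.0036,0,0],[0.0113,0.0002,0,0],[0.0108,-0.0033,0,0],[0.0092,-0.0065,0,0],[0.0068,-0.009,0,0]]]' |sed -n '2p;4p'
python3 -m handwheel '[[[0.0036,-0.0107,0,0],[0.0002,-0.0113,0,0],[-0.0033,-0.0108,0,0],[-0.0065,-0.0092,0,0],[-0.009,-0.0068,0,0]]]' |sed -n '2p;4p'
python3 -m handwheel '[[[-0.0107,-0.0036,0,0],[-0.0113,-0.0002,0,0],[-0.0108,0.0033,0,0],[-0.0092,0.0065,0,0],[-0.0068,0.009,0,0]]]' |sed -n '2p;4p'
python3 -m handwheel '[[[-0.0036,0.0107,0,0],[-0.0002,0.0113,0,0],[0.0033,0.0108,0,0],[0.0065,0.0092,0,0],[0.009,0.0068,0,0]]]' |sed -n '1,4p'
python3 - <<'E'
from h import *
s=env.observe()
for n in ("side","scene"):
    c=cam(n); W=cloud(c).reshape(-1,3); L=(W-s["position"])@s["tool_rot"]
    k=(abs(L[:,1])<.012)&(L[:,0]>.015)&(L[:,0]<.09)&(L[:,2]<.13)&(L[:,2]>.02)&(abs(L[:,2]-.018-1.25*L[:,0])<.03); P=L[k][:,[0,2]]
    v=cv2.fitLine(P.astype(np.float32),cv2.DIST_HUBER,0,.001,.001).ravel(); print(n,len(P),np.degrees(np.arctan(v[1]/v[0])).round(1),"z@x=.05",(v[3]+(.05-v[2])*v[1]/v[0]).round(4))
save(np.hstack([cv2.resize(cam("scene")[0][80:240,340:520],None,fx=2.2,fy=2.2),cv2.resize(cam("side")[0][300:480,240:440],None,fx=2,fy=1.955)]),"st1.png")
E
```

```text
position: [0.4014, 0.3005, 0.1777]
ft_force: [-0.0, 0.6, 2.1]
position: [0.453, 0.3128, 0.1776]
ft_force: [-0.3, -0.2, 3.3]
position: [0.4373, 0.3637, 0.1773]
ft_force: [0.3, -0.4, 1.6]
position: [0.3862, 0.3496, 0.1776]
ft_force: [0.8, 0.2, 2.2]
time_s: 56.97
position: [0.4017, 0.2991, 0.1777]
tool_rot: [[0.999, -0.036, -0.0], [-0.036, -0.999, 0.0], [-0.0, -0.0, -1.0]]
ft_force: [-1.7, 0.3, 3.3]
side 988 51.8 z@x=.05 0.0664
scene 535 52.8 z@x=.05 0.0666
```

View pics/st1.png

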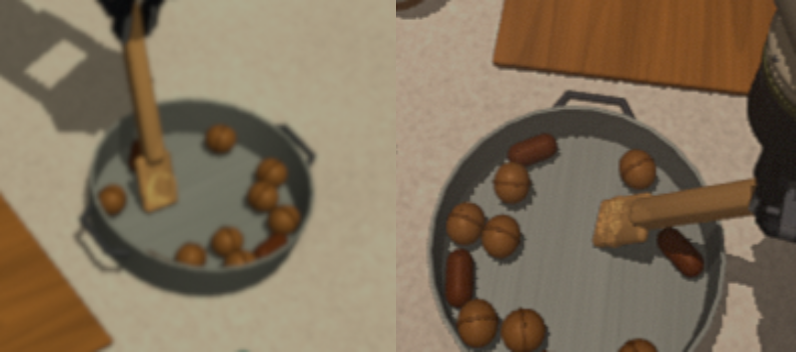

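One circle is done: the tip circle measures centre about (0.529, 0.328) and radius 36 mm, with all nuts in the pan. Three more.

```bash
python3 -m handwheel '[[[0.0107,0.0036,0,0],[0.0113,0.0002,0,0],[0.0108,-0.0033,0,0],[0.0092,-0.0065,0,0],[0.0068,-0.009,0,0]]]' |sed -n '2p;4p'
python3 -m handwheel '[[[0.0036,-0.0107,0,0],[0.0002,-0.0113,0,0],[-0.0033,-0.0108,0,0],[-0.0065,-0.0092,0,0],[-0.009,-0.0068,0,0]]]' |sed -n '2p;4p'
python3 -m handwheel '[[[-0.0107,-0.0036,0,0],[-0.0113,-0.0002,0,0],[-0.0108,0.0033,0,0],[-0.0092,0.0065,0,0],[-0.0068,0.009,0,0]]]' |sed -n '2p;4p'
python3 -m handwheel '[[[-0.0036,0.0107,0,0],[-0.0002,0.0113,0,0],[0.0033,0.0108,0,0],[0.0065,0.0092,0,0],[0.009,0.0068,0,0]]]' |sed -n '2p;4p'
python3 -m handwheel '[[[0.0107,0.0036,0,0],[0.0113,0.0002,0,0],[0.0108,-0.0033,0,0],[0.0092,-0.0065,0,0],[0.0068,-0.009,0,0]]]' |sed -n '2p;4p'
python3 -m handwheel '[[[0.0036,-0.0107,0,0],[0.0002,-0.0113,0,0],[-0.0033,-0.0108,0,0],[-0.0065,-0.0092,0,0],[-0.009,-0.0068,0,0]]]' |sed -n '2p;4p'
python3 -m handwheel '[[[-0.0107,-0.0036,0,0],[-0.0113,-0.0002,0,0],[-0.0108,0.0033,0,0],[-0.0092,0.0065,0,0],[-0.0068,0.009,0,0]]]' |sed -n '2p;4p'
python3 -m handwheel '[[[-0.0036,0.0107,0,0],[-0.0002,0.0113,0,0],[0.0033,0.0108,0,0],[0.0065,0.0092,0,0],[0.009,0.0068,0,0]]]' |sed -n '2p;4p'
python3 -m handwheel '[[[0.0107,0.0036,0,0],[0.0113,0.0002,0,0],[0.0108,-0.0033,0,0],[0.0092,-0.0065,0,0],[0.0068,-0.009,0,0]]]' |sed -n '2p;4p'
python3 -m handwheel '[[[0.0036,-0.0107,0,0],[0.0002,-0.0113,0,0],[-0.0033,-0.0108,0,0],[-0.0065,-0.0092,0,0],[-0.009,-0.0068,0,0]]]' |sed -n '2p;4p'
python3 -m handwheel '[[[-0.0107,-0.0036,0,0],[-0.0113,-0.0002,0,0],[-0.0108,0.0033,0,0],[-0.0092,0.0065,0,0],[-0.0068,0.009,0,0]]]' |sed -n '2p;4p'
python3 -m handwheel '[[[-0.0036,0.0107,0,0],[-0.0002,0.0113,0,0],[0.0033,0.0108,0,0],[0.0065,0.0092,0,0],[0.009,0.0068,0,0]]]' |sed -n '1,4p'
python3 -m handwheel '[[[0.005,0,-0.02,0],[0.005,0,-0.03,0],[0,0,-0.03,0],[0,0,-0.02,0],[0,0,0,0]]]' |sed -n '1,4p'
python3 meas.py | grep scoop
```

```text
position: [0.4525, 0.3132, 0.1773]
ft_force: [0.1, -0.2, 3.8]
position: [0.4371, 0.3638, 0.1772]
ft_force: [-0.2, -1.4, 3.0]
position: [0.3862, 0.3496, 0.1775]
ft_force: [0.5, 0.5, 2.9]
position: [0.4017, 0.2991, 0.1776]
ft_force: [-1.3, 0.5, 4.1]
position: [0.4529, 0.313, 0.1772]
ft_force: [-1.7, -1.0, 4.8]
position: [0.4372, 0.3638, 0.1771]
ft_force: [0.7, -1.0, 2.0]
position: [0.3861, 0.3496, 0.1775]
ft_force: [0.9, 0.4, 1.7]
position: [0.4017, 0.2991, 0.1777]
ft_force: [-1.5, 0.6, 3.4]
position: [0.4529, 0.313, 0.1772]
ft_force: [-1.0, -0.6, 3.8]
position: [0.4372, 0.3638, 0.1771]
ft_force: [0.8, -0.5, 2.6]
position: [0.3861, 0.3496, 0.1775]
ft_force: [1.1, 0.9, 2.4]
time_s: 62.17
position: [0.4017, 0.2991, 0.1776]
tool_rot: [[0.999, -0.036, -0.0], [-0.036, -0.999, 0.0], [-0.0, -0.0, -1.0]]
ft_force: [-1.0, 0.6, 3.3]
time_s: 62.58
position: [0.4134, 0.2996, 0.2808]
tool_rot: [[0.999, -0.037, 0.005], [-0.037, -0.999, 0.002], [0.005, -0.002, -1.0]]
ft_force: [0.3, 0.4, -0.2]
scoop scene (array([ 0.4458, -0.08  ]), array([116.7001,  23.2702]), 5.9792962074279785) 525 0.1276923189520657
scoop side (array([ 0.449 , -0.0796]), array([111.6084,  24.3363]), 6.8032097816467285) 604 0.12509218500702413
```

```bash
python3 -m handwheel '[[[0.0165,0.0323,0,0],[0.0165,0.0323,0,0],[0.0165,0.0323,0,0],[0.0165,0.0323,0,0],[0.0165,0.0323,0,0]]]' |sed -n '2p'
python3 -m handwheel '[[[0.0165,0.0323,0,0],[0.0165,0.0323,0,0],[0,0,0.03,0],[0,0,0.03,0],[0,0,0.02,0]]]' |sed -n '2p'
python3 -m handwheel '[[[0,0,0.007,0],[0,0,0,0],[0,0,0,0]]]' |sed -n '2p;4p'
python3 sp.py
```

```text
position: [0.4881, 0.1334, 0.2754]
position: [0.5173, 0.0686, 0.193]
position: [0.5189, 0.0696, 0.1904]
ft_force: [0.5, 0.0, -0.6]
side 746 head-down deg -2.4 ends [0.016 0.093] [0.24  0.083] y -0.006
scene 1329 head-down deg 57.0 ends [0.012 0.013] [0.118 0.175] y -0.001
[0.5192 0.0697 0.1914] 0.0197 [ 0.6 -0.4 -0.5] 63.9
```

```bash
python3 -m handwheel '[[[0,0,0.005,0],[0,0,0.004,0],[0,0,0,0],[0,0,0,0]]]' 25.7 20|sed -n '2p;4p'
python3 -m handwheel '[[[-0.0136,0,0.01,0],[-0.0116,0,0.01,0],[-0.01,0,0.01,0],[-0.0088,0,0.01,0],[-0.0077,0,0.01,0]]]' |sed -n '2p;4p'
python3 -m handwheel '[[[-0.0067,0,0.01,0],[-0.0059,0,0.01,0],[-0.0052,0,0.01,0],[-0.0044,0,0.01,0],[0,0,0,0]]]' |sed -n '2p;4p'
python3 sp.py
```

```text
position: [0.5186, 0.0697, 0.1813]
ft_force: [-0.5, 0.6, 0.0]
position: [0.4666, 0.0716, 0.1313]
ft_force: [1.1, 0.3, -0.7]
position: [0.4436, 0.0725, 0.0903]
ft_force: [-1.1, 0.2, -1.9]
side 1026 head-down deg 19.7 ends [0.013 0.007] [0.184 0.068] y -0.002
scene 1069 head-down deg 20.7 ends [0.012 0.004] [0.187 0.07 ] y 0.001
[0.4451 0.0723 0.0917] 0.0219 [0.1 0.2 0.1] 65.1
```

```bash
python3 -m handwheel '[[[-0.004,0,0.012,0],[-0.003,0,0.012,0],[-0.003,0,0.012,0],[-0.002,0,0.01,0],[-0.001,0,0.007,0]]]' 25.7 20|sed -n '2p;4p'
python3 -m handwheel '[[[0,0,0.002,0],[0,0,0,0]]]' 26.5 20|sed -n '2p;4p'
python3 -m handwheel '[[[0,0,0,0],[0,0,0,0],[0,0,0,0],[0,0,0,0]]]' 60 20|sed -n '2p;4,5p'
python3 -m handwheel '[[[0,0,-0.03,0],[0,0,-0.04,0],[0,0,-0.04,0],[0,0,-0.04,0],[-0.02,0,-0.04,0]]]' 100 20 >/dev/null
python3 -m handwheel '[[[-0.02,0,-0.02,0],[0,0,0,0],[0,0,0,0],[0,0,0,0]]]' |sed -n '1,4p'
python3 meas.py
python3 - <<'E'
from h import *
c=[cam("scene"),cam("side")]
H,C=topmap(c); save(C,"fin.png")
E
```

```text
position: [0.4324, 0.0728, 0.0383]
ft_force: [-0.7, -1.0, 2.6]
position: [0.4323, 0.0728, 0.0365]
ft_force: [-0.1, -0.2, 0.3]
position: [0.4321, 0.0728, 0.0367]
ft_force: [-0.4, -0.7, 0.4]
grip_width: 0.0517
time_s: 66.8
position: [0.3933, 0.0742, 0.2429]
tool_rot: [[0.999, -0.036, -0.001], [-0.036, -0.999, 0.0], [-0.001, -0.0, -1.0]]
ft_force: [-0.8, 1.0, -0.2]
scoop scene (array([ 0.4458, -0.0803]), array([115.9388,  22.3993]), 6.150402069091797) 523 0.12772879231479334
spoon handle scene (array([0.5102, 0.0663]), array([225.3672,  33.9813]), -1.1099166870117188) 623
spoon all scene (array([0.5027, 0.0891]), array([275.3702, 125.2034]), -2.3135528564453125) 1115
scoop side (array([ 0.4473, -0.0798]), array([114.741 ,  24.7871]), 6.225992679595947) 678 0.12514292700888863
spoon handle side (array([0.4863, 0.0714]), array([174.641 ,  23.2824]), -2.4567184448242188) 845
spoon all side (array([0.5135, 0.0714]), array([229.2909,  42.3933]), -2.8586196899414062) 1571
```

View pics/fin.png

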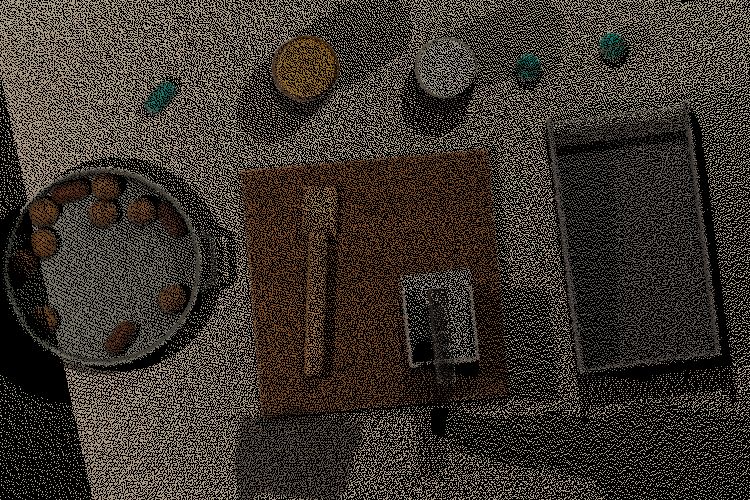

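The bin is empty, the scoop and spoon lie flat on the board, and the jar and can have not moved. I can make out 7 walnuts in the pan on this map, so one closer look is needed.

Run:
```python
from h import *
c=cam("scene"); d=cam("side"); save(np.hstack([cv2.resize(c[0][110:230,360:500],None,fx=2.8,fy=2.8),cv2.resize(d[0][330:480,230:430],None,fx=2,fy=2.24)]),"fin2.png")
```

```text
(no output)
```

View pics/fin2.png

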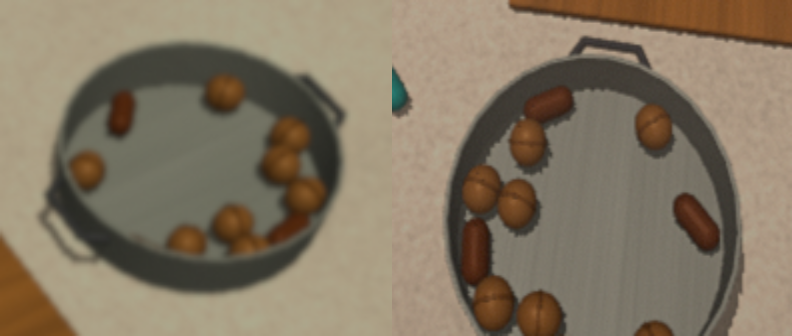

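The scene view shows 8 walnuts: (225,92), (290,133), (281,162), (305,195), (233,222), (247,245), (187,240) and (87,170). The side view shows all three pecans. Everything is in place, so I'm handing in.

```bash
python3 -c "
from rig import env
print(env.observe()['time_s']); print(env.close_job())"
```

```text
67.1
the job is handed in; nothing more can be done
None
```

The nut mix is made and handed in at 67 s: all 8 walnuts and 3 pecans are in the pan, and it is stirred.

- **Scooping:** Two scoopfuls of four emptied the bin. The moves cannot pitch the tool, so I loosened the grip to let the scoop hang lip-up for carrying. Pressing its heel on the pan rim tipped the nuts out.
- **Stirring:** I made four full circles with the spoon tilted head-down about 52°. The tip ran about 36 mm out from the middle and about 7 mm above the pan floor. Radius, centre and height came from the measured arm pose plus a camera estimate of where the tip sat.
- **Last checks:** The bin is empty, and the scoop and spoon lie flat on the board. The jar and can show no visible change. The highest wrist force in the readings I printed was about 38 N, though readings came only at the end of moves.
- **What went wrong on the way:** The scoop slipped out of the loosened grip once onto the board at the start, then twice onto the bin floor with nuts aboard. No nut was lost and the fingers stayed well above them. The final top-down map showed only seven walnuts clearly; a closer view confirmed eight.

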